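# Refit the washed cooking plate in the contact grill, ribs up

## Robot

A 6-joint arm with a two-finger parallel gripper is mounted at the origin on a cart in front of the work surface, level with it; the furniture and walls round the work are solid. World frame = base frame: x ahead of the robot, y to its left, z up, the work surface at z = 0. Lengths are in m, angles in rad, forces in N, time in s.
With the tool pointing down it reaches from about 0.35 to 0.975 m from the base axis. Payload 4.9 kg.
Tool frame: the origin (TCP) lies at the very end of the fingers, on their centre line; the grasp point (between the pads) lies 19 mm behind it (grasp_offset is the distance from the TCP to the grasp point, in m); x points along the fingers, y is the direction in which the jaws open and shut, and the axes are right-handed (so a half turn about x gives the same grasp; the last joint's range is limited). The gripper opens to 85 mm and grips with 20 to 120 N. Pads are 22 mm wide; open, the fingers measure 114 mm over their backs; the gripper's body (76 mm by 85 mm) begins 54 mm behind the grasp point. The pads swing forward as they close: fully open they stand 13 mm farther back than shut.
Start: joints at [-1.305, 0.053, 1.613, -0, 1.476, -0.119], TCP at [0.235, -0.579, 0.231] pointing down, gripper open.
Joint ranges: [-3.01, 3.01], [-1.01, 2.22], [0.06, 2.58], [-1.02, 4.17], [0.09, 2.62], [-3.14, 3.14]. Speed limits (rad/s): [2.57, 2.57, 3.14, 3.14, 3.14, 3.14].

## Interface

Orientations are given as a rotation vector (axis times angle).
In Python, from station import get_obs, get_image, camera_model, finish_job, grasp_offset gives the robot as it stands.
- The arm moves only by the shell command python3 -m crank 'ROWS' [OPENING] [FORCE]. ROWS is JSON, a list that holds one entry, the list of rows, each a list of 4 numbers: the shift along the world's x, y, z in m, then the turn about the world's z in degrees. In form: [[[dx, dy, dz, turn], ...]]. A call has 1 to 5 rows; each row is the pose to reach, as a shift and turn from the pose commanded when the call began; what a row does not reach only later rows make up. A row lasts 1/12 s, in which the tool goes at most 41.7 mm and 7.16 degrees, less where a joint would pass 70% of its speed; a pose out of reach is approached as far as the arm can. A call with a gripper value outside its range is refused whole. OPENING is the opening, from 0 (shut) to 1 (fully open), set as the call begins (- or left out, the last holds). The fingers move at their own pace and stop on an object; FORCE is the grip in N (left out, the last holds). Time passes only in rows, so rows that repeat a pose let the fingers close. It gives the time, the measured TCP pose, the force and the opening at its end, in the units of the state.
- get_obs(): the state, without advancing time (a new reading comes with each control period).
- get_image(name): name is "side" or "top"; returns (picture, depth): 480x640x3 uint8, red, green, blue; 480x640 float32, m along the optical axis (not along the pixel's ray), 0 where there is no reading.
- camera_model(name): a dict with "fx", "fy", "cx", "cy" (pixels), "xyz" and "attitude" of the camera in the world. Camera axes: x right, y down, z forward; pixel columns grow to the right and rows downward; lengths in m; the calibration is good to about 2 mm. A picture is of the moment at which its call begins. camera_model takes no time and is no camera call.
- finish_job(): hands the job in, once; it reports no verdict.
The state is a dict: "t": time; "q": joint angles; "dq": joint speeds; "effort": joint torques, N m; "tool_pos": TCP position; "tool_rot": TCP orientation; "contact_force": force on the tool from outside, world axes, zero at the start; "wrist_torque": the same for the moment, N m; "opening": finger opening in m.
Only numpy, scipy, OpenCV 4.12 (cv2) and the standard library are available. Lean on these libraries where they do the work, as an engineer would, in place of code of your own. Each camera call takes 0.05 s, during which the arm holds its last target.

## Task

The washed cooking plate is drying on edge in the wire rack. Put it back in the bottom of the open contact grill with its ribs facing up: tuck one long edge under the two hooks by the lid, then press the opposite edge down until both spring catches have snapped over it, so that it lies flat and cannot rock. Lower it in rather than letting it slam down, and leave the jar lid and the kitchen timer alone.

Things in the scene. Friction and masses are not known exactly. Their poses are not given: they have to be found in the camera images.
- plate: Removable cooking plate of the grill, dark coated cast metal, 0.3 to 0.55 kg: 100 mm (x) by 140 mm (y), body 10 mm thick. Origin at the centre of that body; z points out of the ribbed cooking face. It starts on a 140 mm edge in the rack, z level, leaning a few degrees at most, top edge about 115 mm above the worktop. Its two 140 mm edges are alike: either may go to the back.
- ribs (a point): Middle of the plate's ribbed face, at the rib tops, 8 mm from the plate's centre (same axes). Nine straight ribs along x, 5 mm wide, 3 mm high on the 10 mm body; plain margins of 13 mm along the 140 mm edges. The other face, at z = -5 mm, is flat with a faint U-shaped line.
- grill: Contact grill, steel housing, fixed on the worktop, lid standing open, bottom cooking plate missing. It stands sideways, lid to the right. Origin on the worktop under the plate's pocket; x from its front towards the lid, z up. Body x -85 to +95, y -95 to +95 mm; the lid rises behind x = +70 mm to z = 260 mm, leaning back. The plate seats with its origin at (0, 0, 47) mm, give or take 2 mm.
- pocket (a point): Middle of the open-topped pocket at the height where the plate's back rests: on two ledges along the sides, 42 mm above the worktop (the heater lies lower). Grill axes. From here the front wall is at x = -51.5 mm (top at z = +8), rear wall at x = +52 mm, side walls at y = -73 and +73 mm (top at z = +16).
- hooks (a point): Midway between the tips of the two fixed rear hooks, on their underside, 15 mm above the ledges. Grill axes. The hooks are 30 mm wide, at y = -42 and +42 mm, and reach 6 mm out from the rear wall. The plate is too long to drop in level: its far edge goes under them low and slanted (up to about 50 degrees fits), the near edge high, and is then let down.
- catch_left (a joint): Front spring catch on the left as seen facing the grill's front, 24 mm wide, at grill y = +48 mm: 0 = sprung home, grows in m as it is pushed back to the front, at most 0.009. Its nose reaches 7 mm out from the front wall; underside 11 mm above the ledges, top sloping up to 20 mm. The plate's edge pressed down on the slope (about 6 to 20 N at that corner) drives it back and it snaps over. 72 mm are free between the catches.
- catch_right (a joint): The other front spring catch, at grill y = -48 mm, the same as the left one; each is pressed in at its own corner of the plate.
- rack: Fixed low wire drying rack, 136 by 96 mm, six wire hoops 58 mm high and 20 mm apart along its x. Origin on the worktop under its centre. The plate stands in the slot at x = -20 mm, its z along the rack's x.
- jar_lid: Bystander: white plastic jar lid, 92 mm across, 13 mm thick, standing on edge in the rack's slot at x = +40 mm. Origin at the centre of its closed face.
- timer: Bystander: wind-up kitchen timer, 60 mm across, 41 mm high, at the near left corner. Origin under its middle.

How it is judged:
By the outcome, as a careful person would: the job done as asked, in the order asked, and still so for the second after the job is handed in, with the robot touching nothing.
It also fails if it takes over 70 s, if anything falls off the work surface, if the arm or the gripper's body presses on something with over 40 N, if the wrist force passes 120 N, or if a joint passes its speed limit or range.

## Working session

There is one attempt and no reset: what is moved stays moved. The work goes in short steps, Python scripts to look and compute and a shell command to move; the robot and the scene stay as the last step left them, time stands still between calls to the robot, and variables do not carry over. Pictures are saved under pics/ and viewed, and the job is handed in when it is done.

```bash
ls; mkdir -p pics
cat > h.py <<'E'
import numpy as np, cv2
from station import get_obs,get_image,camera_model,grasp_offset
from scipy.spatial.transform import Rotation as R
def cam(n):
    m=camera_model(n); a=np.array(m['attitude'],float)
    Rm=a if a.shape==(3,3) else R.from_rotvec(a).as_matrix()
    return m,Rm,np.array(m['xyz'])
def pts(n,d):
    m,Rm,t=cam(n); v,u=np.mgrid[0:480,0:640]
    p=np.stack([(u-m['cx'])/m['fx']*d,(v-m['cy'])/m['fy']*d,d],-1)
    P=p@Rm.T+t; P[d==0]=np.nan; return P
def proj(n,X):
    m,Rm,t=cam(n); p=(np.atleast_2d(X)-t)@Rm
    return np.c_[p[:,0]/p[:,2]*m['fx']+m['cx'],p[:,1]/p[:,2]*m['fy']+m['cy']]
def snap(n,tag):
    im,d=get_image(n); cv2.imwrite(f'pics/{tag}.png',im[:,:,::-1]); np.savez_compressed(f'{tag}.npz',im=im,d=d); return im,d,pts(n,d)
E
python3 - <<'E'
from h import *
for n in('side','top'):
    print(camera_model(n)); snap(n,n+'0')
o=get_obs(); print({k:np.round(v,3) for k,v in o.items()}); print(grasp_offset)
E
```

```text
pics
{'fx': 554.6239405363644, 'fy': 554.6239405363644, 'cx': 315.64155703826265, 'cy': 242.6075645504476, 'xyz': array([0.48868206, 0.89543226, 0.45416345]), 'attitude': array([-0.03699658,  2.61370849, -1.66170223])}
{'fx': 586.8280827681937, 'fy': 586.8280827681937, 'cx': 318.4140077737852, 'cy': 236.5505091620284, 'xyz': array([0.45303006, 0.05042677, 1.11608047]), 'attitude': array([-2.19970942,  2.16044587, -0.0856922 ])}
{'t': np.float64(0.1), 'q': array([-1.305,  0.053,  1.614, -0.   ,  1.476, -0.119]), 'dq': array([ 0.001, -0.003, -0.003, -0.001,  0.001,  0.001]), 'effort': array([ 0.0000e+00, -3.9491e+01, -3.7136e+01, -0.0000e+00,  4.0000e-03,
       -0.0000e+00]), 'tool_pos': array([ 0.234, -0.579,  0.23 ]), 'tool_rot': array([ 2.011,  0.394, -2.012]), 'contact_force': array([ 0.274,  0.395, -0.902]), 'wrist_torque': array([-0.054,  0.042,  0.012]), 'opening': np.float64(0.086)}
0.0187
```

View pics/side0.png

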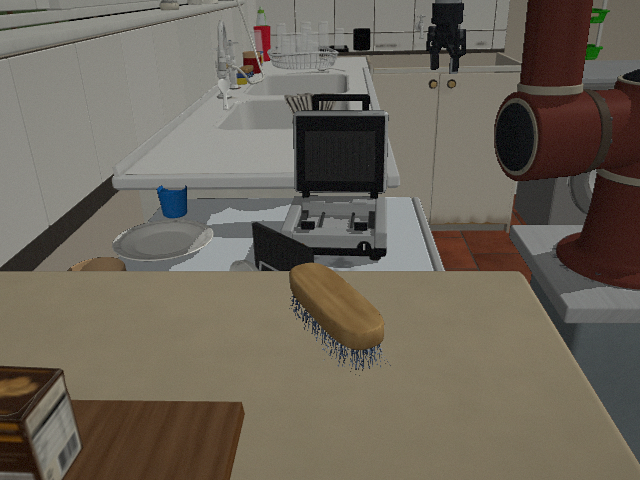

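View pics/top0.png

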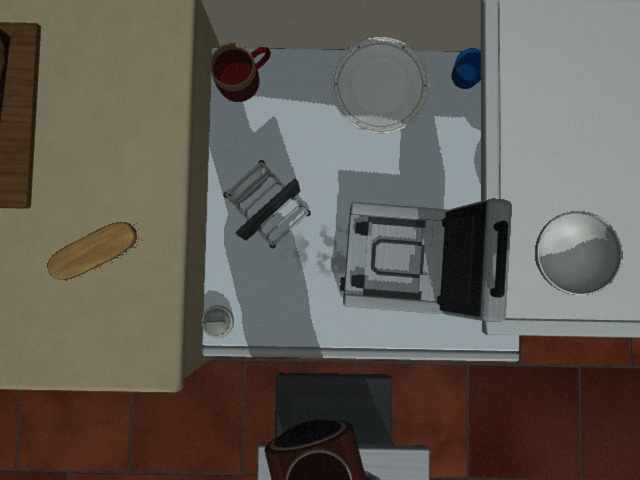

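The side view shows the plate at (255–312, 222–270) in front of the grill at (290–385, 110–255). The top view shows the rack at (225–310, 160–247), the plate as a dark bar through it, and the grill pocket at about (398, 257). I'll zoom in.

Run:
```python
from h import *
s=np.load('side0.npz');t=np.load('top0.npz')
a=cv2.resize(s['im'][100:280,220:400],(600,600),interpolation=cv2.INTER_CUBIC)
cv2.imwrite('pics/sz.png',np.clip(a[:,:,::-1]*1.6,0,255))
b=cv2.resize(t['im'][140:340,200:520],(800,500),interpolation=cv2.INTER_CUBIC)
cv2.imwrite('pics/tz.png',np.clip(b[:,:,::-1]*1.6,0,255))
P=pts('top',t['d'])
for u,v in [(250,145),(160,300),(500,100),(300,330),(262,212),(244,234),(294,186),(375,240),(398,257),(362,225),(358,282),(425,228),(425,285),(455,210),(455,305),(497,210),(350,250),(218,320)]: print((u,v),np.round(P[v,u],4))
```

```text
(250, 145) [ 0.7178  0.1882 -0.0024]
(160, 300) [0.4205 0.3164 0.125 ]
(500, 100) [ 0.7894 -0.2713  0.0783]
(300, 330) [ 0.3647  0.0841 -0.0031]
(262, 212) [0.5733 0.1497 0.117 ]
(244, 234) [0.5371 0.1829 0.0909]
(294, 186) [0.6204 0.0962 0.1101]
(375, 240) [ 0.5352 -0.0526  0.0309]
(398, 257) [ 0.5043 -0.0951  0.033 ]
(362, 225) [ 0.5594 -0.0258  0.0631]
(358, 282) [ 0.4569 -0.0197  0.0657]
(425, 228) [ 0.556  -0.1393  0.0633]
(425, 285) [ 0.4537 -0.1403  0.0601]
(455, 210) [ 0.5831 -0.1816  0.114 ]
(455, 305) [ 0.4214 -0.1765  0.1358]
(497, 210) [ 0.5701 -0.2206  0.2233]
(350, 250) [ 0.5149 -0.0056  0.0469]
(218, 320) [0.3831 0.2331 0.0351][ WARN:0@0.349] global loadsave.cpp:1063 imwrite_ Unsupported depth image for selected encoder is fallbacked to CV_8U.
```

View pics/sz.png

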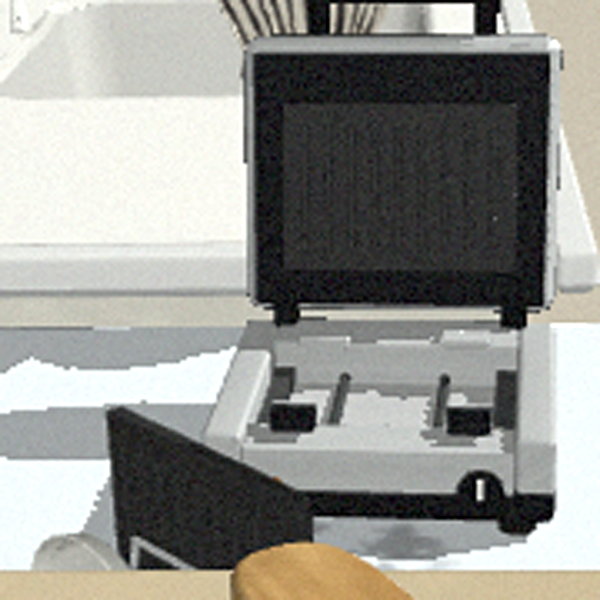

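View pics/tz.png

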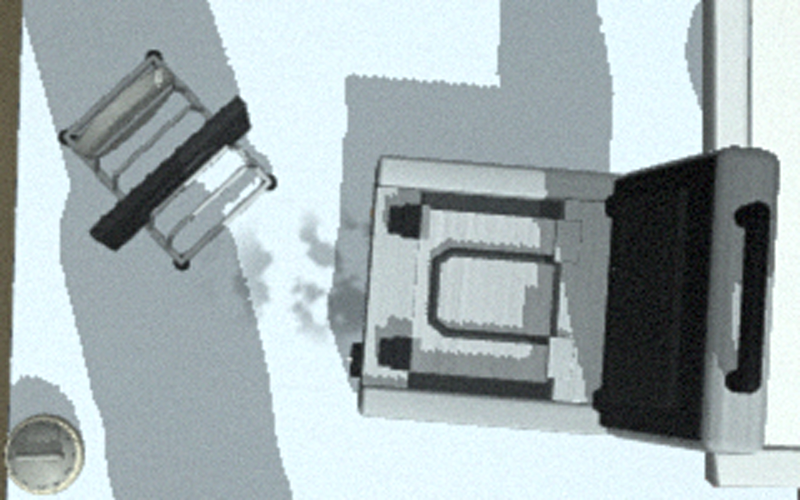

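Run:
```python
from h import *
s=np.load('side0.npz');t=np.load('top0.npz')
ims=[s['im']]+[get_image('side')[0] for _ in range(3)]
tms=[t['im']]+[get_image('top')[0] for _ in range(3)]
a=np.mean(ims,0).max(-1)[215:275,245:325]; b=np.mean(tms,0).max(-1)[170:250,225:310]
f=lambda x,k,lo,hi: cv2.resize(np.clip((x-lo)*255/(hi-lo),0,255).astype(np.uint8),None,fx=k,fy=k,interpolation=cv2.INTER_CUBIC)
cv2.imwrite('pics/s_e.png',f(a,9,10,70)); cv2.imwrite('pics/t_e.png',f(b,7,10,90))
```

```text
(no output)
```

View pics/s_e.png

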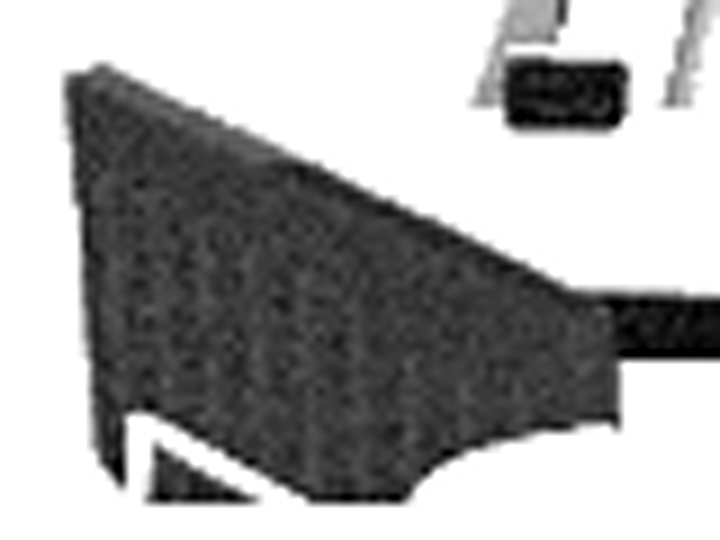

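View pics/t_e.png

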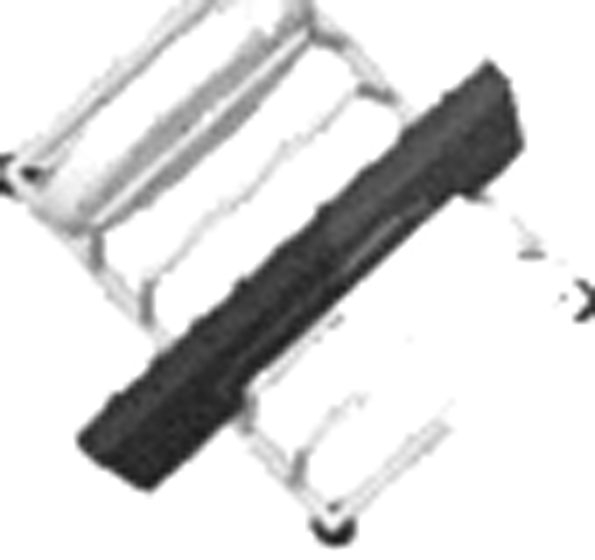

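Vertical stripes on the face seen from the side, and a scalloped upper-left outline from above: the ribs face the jar lid (+y/+x side). Next: the plate's top edge and the grill pose.

Run:
```python
from h import *
t=np.load('top0.npz');im=t['im'].astype(int);P=pts('top',t['d'])
# plate top edge by depth
m=np.zeros((480,640),bool);m[170:250,225:310]=1
dark=im.max(-1)<75
k=m&dark&(P[...,2]>0.1)&(P[...,2]<0.13)
Q=P[k];print(k.sum(),np.median(Q[:,2]))
r=cv2.minAreaRect((Q[:,:2]*1000).astype(np.float32));print('top rect mm',r, cv2.boxPoints(r))
# ray-based: contour of dark region
kk=(m&dark).astype(np.uint8);n,l,st,_=cv2.connectedComponentsWithStats(kk);i=1+st[1:,4].argmax()
c=cv2.findContours((l==i).astype(np.uint8),0,2)[0][0];print(st[i]);print('poly',cv2.approxPolyDP(c,2.5,True)[:,0].tolist())
# grill: housing top z ~58+/-
m=np.zeros((480,640),bool);m[190:330,335:450]=1
for lo,hi in((.04,.05),(.05,.056),(.056,.062),(.062,.07),(.07,.08)):
    print(lo,(m&(P[...,2]>lo)&(P[...,2]<hi)).sum())
# black hooks/catches
k=m&(im.max(-1)<50)&(P[...,2]>0.048)
n,l,st,ce=cv2.connectedComponentsWithStats(k.astype(np.uint8))
for i in range(1,n):
    if st[i,4]>20:
        q=P[l==i];print(st[i],np.round(np.median(q,0),4),np.round(np.percentile(q,5,0),4),np.round(np.percentile(q,95,0),4))
```

```text
558 0.11334472006181318
top rect mm ((583.5706787109375, 143.2892303466797), (13.557844161987305, 137.7899932861328), 43.62150192260742) [[531.1333   188.4865  ]
 [626.19336   88.738525]
 [636.00806   98.091965]
 [540.948    197.83994 ]]
[ 236  178   64   63 1041]
poly [[294, 178], [236, 233], [246, 240], [257, 230], [261, 231], [260, 224], [286, 200], [294, 198], [299, 191]]
0.04 1437
0.05 1491
0.056 3025
0.062 351
0.07 161
[437 211  13 101 786] [ 0.4784 -0.1686  0.1004] [ 0.4165 -0.1739  0.0699] [ 0.5715 -0.1635  0.1219]
[355 222  14  13 146] [ 0.5544 -0.026   0.0604] [ 0.5451 -0.035   0.056 ] [ 0.5649 -0.0154  0.0639]
[351 275  14  13 147] [ 0.4588 -0.02    0.0604] [ 0.4497 -0.029   0.056 ] [ 0.4693 -0.0095  0.0644]
```

Run:
```python
from h import *
t=np.load('top0.npz');im=t['im'].astype(int);P=pts('top',t['d'])
ds=[t['d']]
ez=np.zeros((480,640),np.uint8)
Z=P[...,2]
vis=np.zeros((480,640,3),np.uint8)
z=np.clip(Z*1000,0,130);vis=cv2.applyColorMap((np.nan_to_num(z)*2-0).clip(0,255).astype(np.uint8),cv2.COLORMAP_TURBO)
cv2.imwrite('pics/zmap.png',cv2.resize(vis[150:340,210:520],None,fx=2.5,fy=2.5,interpolation=cv2.INTER_NEAREST))
yc=np.array([.5544,-.026])-np.array([.4588,-.020]);ey=yc/np.linalg.norm(yc);ex=np.array([ey[1],-ey[0]])
print(ex,ey)
o=np.array([.505,-.08])
G=np.stack([(P[...,:2]-o)@ex,(P[...,:2]-o)@ey],-1)*1000
# profiles: z vs grill y at grill x~0 ; z vs grill x at y~0
for lab,a,b,r in(('along y @|x|<20',1,0,20),('along x @|y|<15',0,1,15)):
    print(lab)
    for c in range(-110,111,3):
        k=(abs(G[...,b])<r)&(abs(G[...,a]-c)<1.5)
        if k.sum()>3:print(c,round(np.nanmedian(Z[k])*1000,1),k.sum(),end=' | ')
    print()
Q=P[170:250,225:310][(P[170:250,225:310,2]>.108)];Q=Q[im[170:250,225:310][(P[170:250,225:310,2]>.108)].max(-1)<75]
r=cv2.minAreaRect((Q[:,:2]*1000).astype(np.float32));print(r,len(Q))
c=Q[:,:2].mean(0);print(c,np.linalg.svd(Q[:,:2]-c)[2][0])
```

```text
[-0.06263826 -0.9980363 ] [ 0.9980363  -0.06263826]
along y @|x|<20
-110 -1.2 33 | -107 -0.9 34 | -104 -1.5 35 | -101 -1.2 31 | -98 -2.4 17 | -95 56.3 33 | -92 57.0 38 | -89 57.7 38 | -86 57.7 35 | -83 57.5 40 | -80 58.0 36 | -77 56.9 36 | -74 50.7 39 | -71 41.6 38 | -68 41.3 36 | -65 41.2 36 | -62 37.7 37 | -59 31.9 33 | -56 31.7 36 | -53 32.0 37 | -50 32.0 34 | -47 31.1 37 | -44 31.3 34 | -41 31.7 33 | -38 31.4 37 | -35 33.0 37 | -32 37.9 36 | -29 36.3 34 | -26 31.0 36 | -23 31.6 35 | -20 31.7 35 | -17 31.4 34 | -14 31.3 37 | -11 31.5 34 | -8 32.1 37 | -5 30.9 37 | -2 31.9 34 | 1 31.5 35 | 4 30.6 33 | 7 31.4 34 | 10 30.9 36 | 13 31.8 33 | 16 31.6 36 | 19 31.1 34 | 22 31.3 34 | 25 32.6 44 | 28 38.4 37 | 31 37.4 26 | 34 31.3 35 | 37 31.9 34 | 40 32.0 37 | 43 32.1 32 | 46 31.6 36 | 49 31.4 35 | 52 30.7 35 | 55 31.9 34 | 58 33.1 49 | 61 41.2 35 | 64 41.6 35 | 67 41.7 34 | 70 43.5 52 | 73 56.1 41 | 76 57.3 39 | 79 58.3 34 | 82 56.7 34 | 85 57.5 34 | 88 56.9 38 | 91 56.9 33 | 94 54.0 8 | 103 -1.3 32 | 106 -0.9 32 | 109 -0.7 35 | 
along x @|y|<15
-110 -0.3 25 | -107 0.3 24 | -104 -1.1 25 
[... 423 characters left out ...]
-11 32.0 28 | -8 31.2 25 | -5 31.0 26 | -2 32.1 25 | 1 31.8 28 | 4 31.2 24 | 7 31.2 28 | 10 31.1 26 | 13 31.7 25 | 16 31.6 27 | 19 31.4 26 | 22 31.7 27 | 25 31.8 25 | 28 31.8 25 | 31 31.9 26 | 34 31.8 30 | 37 32.2 24 | 40 31.7 26 | 43 32.0 25 | 46 31.2 26 | 49 31.1 28 | 52 31.5 24 | 55 31.1 27 | 58 45.1 65 | 61 57.2 31 | 64 58.0 26 | 67 57.9 29 | 70 57.4 27 | 73 57.6 30 | 76 57.8 25 | 79 57.6 25 | 82 56.8 29 | 85 58.3 29 | 88 96.3 110 | 91 113.9 89 | 94 133.4 69 | 97 148.8 69 | 100 163.7 73 | 103 175.6 62 | 106 187.3 59 | 109 189.8 33 | 
((582.6520385742188, 142.40240478515625), (11.459014892578125, 137.74380493164062), 43.96892166137695) 494
[0.58222818 0.14250209] [-0.69228924  0.72162013]
```

View pics/zmap.png

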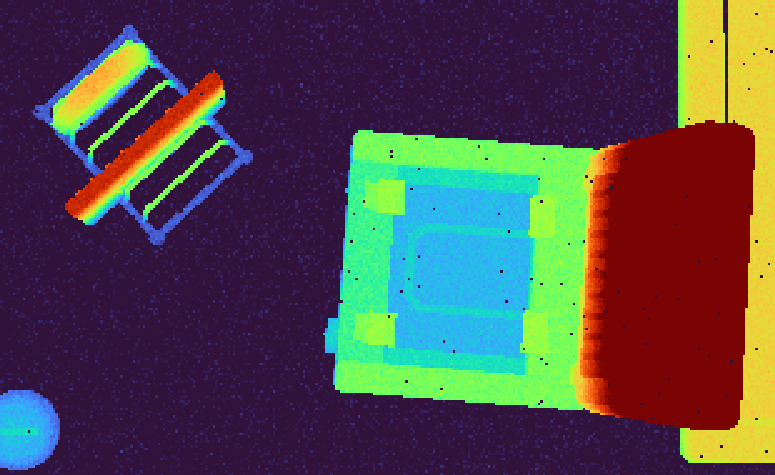

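Run:
```python
from h import *
o=get_obs();M=R.from_rotvec(o['tool_rot']).as_matrix();print(M.round(3))
print('jaw yaw',np.degrees(np.arctan2(M[1,1],M[0,1])), 'q',np.degrees(o['q']).round(1))
print('t',o['t'],'d to plate',np.array([.582,.1425])-o['tool_pos'][:2])
```

```text
[[-0.     0.375 -0.927]
 [ 0.    -0.927 -0.375]
 [-1.    -0.    -0.   ]]
jaw yaw -67.95646059416603 q [-74.8   3.   92.4   0.   84.6  -6.8]
t 0.4 d to plate [0.34743993 0.7217117 ]
```

```bash
python3 -m crank '[[[0,0.03,0.028,6],[0,0.06,0.056,12],[0,0.09,0.084,18],[0,0.12,0.112,24],[0,0.15,0.14,30]]]' 0.6
python3 -m crank '[[[0.02,0.033,0,5],[0.04,0.066,0,10],[0.06,0.1,0,15],[0.08,0.133,0,20],[0.1,0.166,0,25]]]'
python3 -m crank '[[[0.02,0.033,0,5],[0.04,0.066,0,10],[0.06,0.1,0,15],[0.08,0.133,0,20],[0.1,0.166,0,25]]]'
python3 -m crank '[[[0.02,0.033,0,5],[0.04,0.066,0,10],[0.06,0.1,0,15],[0.08,0.133,0,20],[0.1,0.166,0,25]]]'
```

```text
t: 0.82
tool_pos: [0.2344, -0.4277, 0.3725]
tool_rot: [1.675, 0.823, -1.675]
contact_force: [0.4, 0.2, 0.6]
opening: 0.0516
t: 1.23
tool_pos: [0.335, -0.2616, 0.3717]
tool_rot: [1.371, 1.094, -1.371]
contact_force: [0.8, -0.5, 0.9]
opening: 0.0515
t: 1.65
tool_pos: [0.4351, -0.0953, 0.3717]
tool_rot: [1.05, 1.302, -1.049]
contact_force: [2.0, -1.0, -0.7]
opening: 0.0514
t: 2.07
tool_pos: [0.5352, 0.0708, 0.3715]
tool_rot: [0.717, 1.448, -0.717]
contact_force: [0.5, -1.2, 0.6]
opening: 0.0513
```

```bash
python3 -m crank '[[[0.016,0.024,-0.02,2],[0.032,0.048,-0.045,4],[0.047,0.072,-0.08,6.8],[0.047,0.072,-0.12,6.8],[0.047,0.072,-0.16,6.8]]]'
python3 - <<'E'
from h import *
im,d,P=snap('top','g1');snap('side','g1s')
a=cv2.resize(im[150:270,200:340],(700,600),interpolation=cv2.INTER_CUBIC);cv2.imwrite('pics/g1z.png',a[:,:,::-1])
o=get_obs();print(o['tool_pos'],o['opening'])
E
```

```text
t: 2.48
tool_pos: [0.5824, 0.1424, 0.2104]
tool_rot: [0.628, 1.476, -0.627]
contact_force: [1.1, -0.0, 0.4]
opening: 0.0515
[0.57623936 0.14054662 0.20144633] 0.0514254253282676
```

View pics/g1z.png

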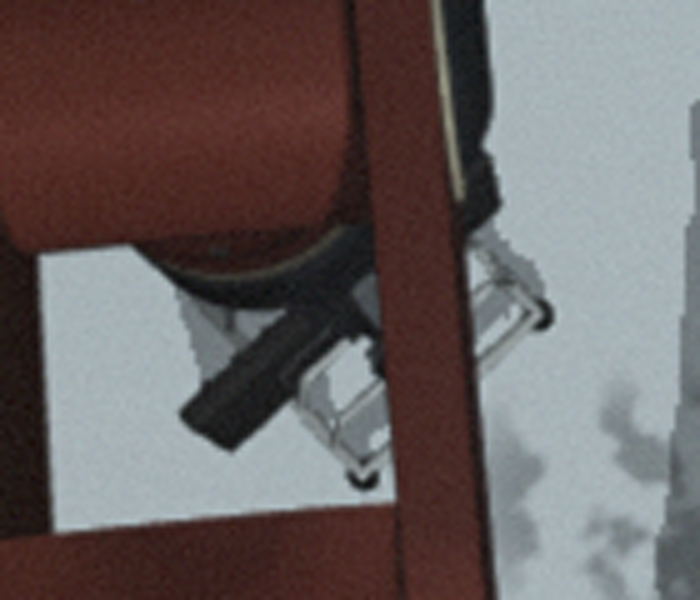

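View pics/g1s.png

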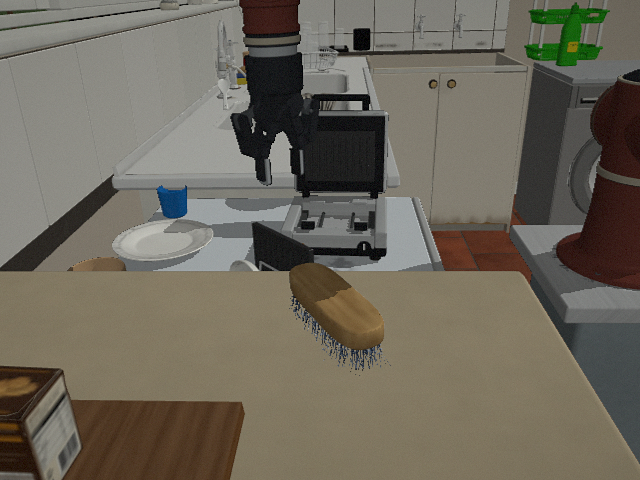

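```bash
python3 -m crank '[[[0,0,0,0],[0,0,0,0],[0,0,0,0]]]'
python3 - <<'E'
from h import *
t=np.load('top0.npz')
m=t['d'][170:250,225:310]; P=pts('top',t['d'])
o=get_obs();M=R.from_rotvec(o['tool_rot']).as_matrix();print(o['tool_pos'],np.degrees(np.arctan2(M[1,1],M[0,1])))
# plate side view check: top-edge corners by side depth
s=np.load('side0.npz');S=pts('side',s['d']);im=s['im'].astype(int)
k=np.zeros((480,640),bool);k[215:268,250:316]=1
k&=(im.max(-1)<90)&(S[...,2]>.03)&(S[...,2]<.13)&(S[...,1]>0.05)
Q=S[k];print(len(Q),Q[:,2].max());c=Q.mean(0);u,sv,vt=np.linalg.svd(Q-c);print(c,vt[2],'normal (rib face)', sv)
E
```

```text
t: 2.83
tool_pos: [0.5838, 0.1407, 0.2161]
tool_rot: [0.632, 1.471, -0.626]
contact_force: [-0.3, -0.0, 0.4]
opening: 0.0512
[0.58384644 0.14065934 0.21611491] 43.81943406492787
1885 0.11628539883144356
[0.58825112 0.14386789 0.09233393] [0.72042303 0.69031489 0.06675339] normal (rib face) [1.7577087  0.7228646  0.12097676]
```

```bash
python3 -m crank '[[[-0.001,0.001,-0.03,0],[-0.0015,0.0015,-0.065,0],[-0.0015,0.0015,-0.095,0],[-0.0015,0.0015,-0.115,0],[-0.0015,0.0015,-0.125,0]]]'
python3 -m crank '[[[0,0,-0.005,0],[0,0,-0.01,0],[0,0,-0.013,0],[0,0,-0.013,0],[0,0,-0.013,0]]]'
python3 -m crank '[[[0,0,0,0],[0,0,0,0],[0,0,0,0],[0,0,0,0],[0,0,0,0]]]' 0 60
```

```text
t: 3.25
tool_pos: [0.5802, 0.1419, 0.086]
tool_rot: [0.63, 1.477, -0.63]
contact_force: [0.3, -0.0, 0.4]
opening: 0.0512
t: 3.67
tool_pos: [0.5811, 0.1423, 0.0748]
tool_rot: [0.63, 1.476, -0.628]
contact_force: [0.6, -0.8, 0.2]
opening: 0.0513
t: 4.08
tool_pos: [0.5812, 0.1429, 0.0741]
tool_rot: [0.631, 1.475, -0.627]
contact_force: [3.0, 4.3, 0.3]
opening: 0.0117
```

```bash
python3 -m crank '[[[0,0,0,0],[0,0,0,0],[0,0,0,0],[0,0,0,0],[0,0,0,0]]]'
python3 -m crank '[[[0,0,0.003,0],[0,0,0.008,0],[0,0,0.014,0],[0,0,0.02,0],[0,0,0.02,0]]]'
```

```text
t: 4.5
tool_pos: [0.5812, 0.1429, 0.0741]
tool_rot: [0.631, 1.476, -0.628]
contact_force: [3.4, 4.3, 0.6]
opening: 0.0118
t: 4.92
tool_pos: [0.5801, 0.1437, 0.0923]
tool_rot: [0.632, 1.478, -0.627]
contact_force: [4.8, 6.4, -5.9]
opening: 0.0115
```

```bash
python3 -m crank '[[[0,0,0.015,0],[0,0,0.035,0],[0,0,0.06,0],[0,0,0.085,0],[0,0,0.11,0]]]'
python3 -m crank '[[[0,0,0.025,0],[0,0,0.05,0],[0,0,0.07,0],[0,0,0.08,0],[0,0,0.08,0]]]'
python3 - <<'E'
from h import *
snap('top','l1');im,d,S=snap('side','l1s')
a=cv2.resize(im[60:280,200:400],(600,600),interpolation=cv2.INTER_CUBIC);cv2.imwrite('pics/l1z.png',np.clip(a[:,:,::-1].astype(float)*1.6,0,255).astype(np.uint8))
E
```

```text
t: 5.33
tool_pos: [0.5779, 0.1415, 0.2014]
tool_rot: [0.626, 1.483, -0.633]
contact_force: [-0.0, 0.9, -5.3]
opening: 0.0117
t: 5.75
tool_pos: [0.5805, 0.142, 0.2849]
tool_rot: [0.63, 1.476, -0.629]
contact_force: [0.4, -0.3, -4.6]
opening: 0.0123
```

View pics/l1z.png

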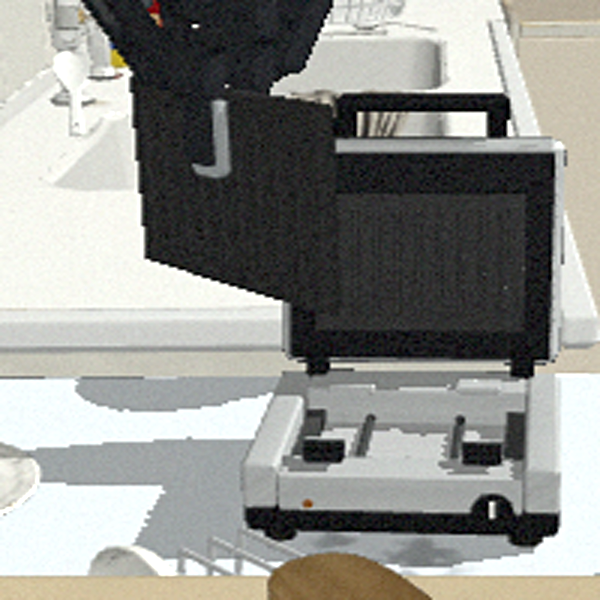

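```bash
for i in 1 2 3; do :; done
python3 -m crank '[[[-0.004,-0.01,0,-6],[-0.008,-0.022,0,-13],[-0.012,-0.034,0,-20],[-0.016,-0.046,0,-27],[-0.02,-0.058,0,-34]]]'
python3 -m crank '[[[-0.004,-0.012,0,-7],[-0.008,-0.024,0,-14],[-0.012,-0.036,0,-21],[-0.016,-0.048,0,-28],[-0.02,-0.06,0,-35]]]'
python3 -m crank '[[[-0.004,-0.012,0,-7],[-0.008,-0.024,0,-14],[-0.012,-0.036,0,-21],[-0.016,-0.048,0,-28],[-0.02,-0.06,0,-35]]]'
python3 -m crank '[[[-0.004,-0.012,0,-7],[-0.008,-0.024,0,-14],[-0.012,-0.036,0,-21],[-0.016,-0.046,0,-28],[-0.019,-0.052,0,-33.4]]]'
python3 -m crank '[[[0,0,0,0],[0,0,0,0],[0,0,0,0]]]'
python3 - <<'E'
from h import *
o=get_obs();M=R.from_rotvec(o['tool_rot']).as_matrix();print(o['tool_pos'],np.degrees(np.arctan2(M[1,1],M[0,1])),np.degrees(o['q'][5]))
snap('top','c1');im,d,S=snap('side','c1s')
a=cv2.resize(im[60:280,220:420],(600,600),interpolation=cv2.INTER_CUBIC);cv2.imwrite('pics/c1z.png',np.clip(a[:,:,::-1].astype(float)*1.6,0,255).astype(np.uint8))
E
```

```text
t: 6.27
tool_pos: [0.5584, 0.0836, 0.2796]
tool_rot: [1.083, 1.288, -1.09]
contact_force: [-0.1, 0.3, -5.2]
opening: 0.0117
t: 6.68
tool_pos: [0.5384, 0.0237, 0.2797]
tool_rot: [1.525, 0.968, -1.534]
contact_force: [-0.1, -1.3, -4.6]
opening: 0.0117
t: 7.1
tool_pos: [0.5184, -0.0362, 0.2798]
tool_rot: [1.928, 0.511, -1.938]
contact_force: [0.6, -0.9, -4.7]
opening: 0.0117
t: 7.52
tool_pos: [0.4994, -0.0885, 0.2799]
tool_rot: [-2.18, 0.074, 2.192]
contact_force: [-0.8, 0.2, -5.1]
opening: 0.0117
t: 7.77
tool_pos: [0.5006, -0.0873, 0.2816]
tool_rot: [-2.188, 0.064, 2.193]
contact_force: [0.3, 0.6, -4.8]
opening: 0.0116
[ 0.50059659 -0.08729218  0.28164432] -93.42649774235767 75.1304568135032
```

View pics/c1z.png

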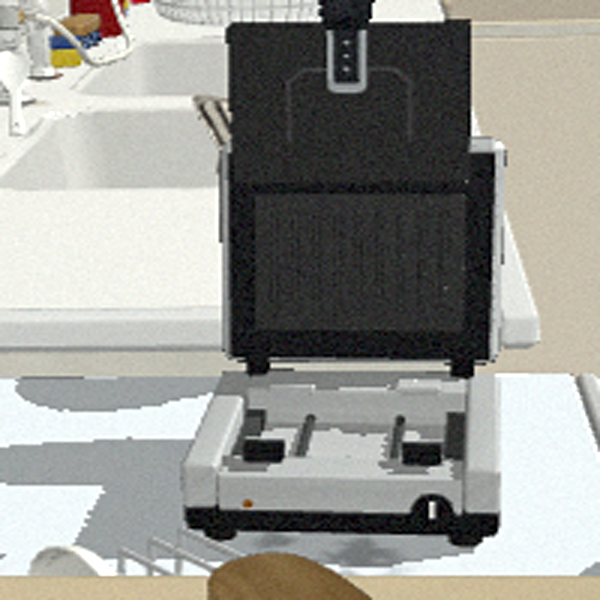

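View pics/c1.png

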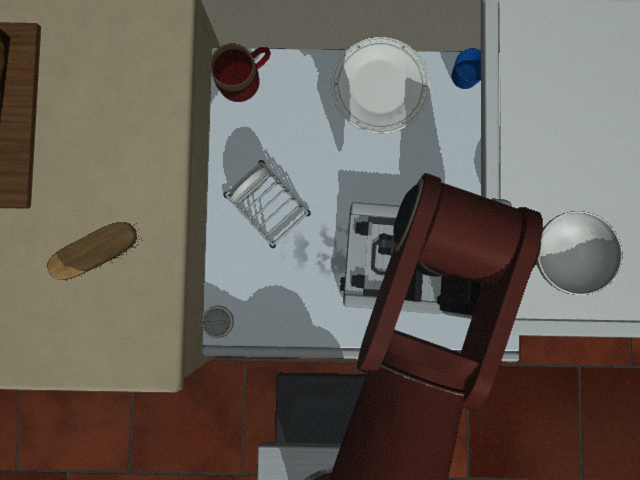

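Side view: the plate's flat back with the U faces the grill's front, so the ribs face the lid. Next: the plate's pose in the hand, and the grill as this same camera sees it.

```bash
cat >> h.py <<'E'
O=np.array([.5034,-.0859]);EX=np.array([-.0626,-.998]);EY=np.array([.998,-.0626])
def G(P): return np.stack([(P[...,:2]-O)@EX*1000,(P[...,:2]-O)@EY*1000,P[...,2]*1000],-1)
def Gt(): return G(get_obs()['tool_pos'])
E
python3 - <<'E'
from h import *
s=np.load('c1s.npz');im=s['im'].astype(int);g=G(pts('side',s['d']))
k=(im.max(-1)<60)&(abs(g[...,0]+10)<35)&(g[...,2]>150)&(g[...,2]<330)&(abs(g[...,1])<85)
q=g[k];print(len(q),np.percentile(q,[.5,5,50,95,99.5],axis=0).round(1))
c=q.mean(0);print(c,np.linalg.svd(q-c,full_matrices=False)[2].round(4))
# catches in side
k=(im.max(-1)<45)&(g[...,2]>48)&(g[...,2]<68)&(g[...,0]>-70)&(g[...,0]<-35)&(abs(g[...,1])<70)
n,l,st,_=cv2.connectedComponentsWithStats(k.astype(np.uint8))
for i in range(1,n):
    if st[i,4]>25: print(st[i],np.percentile(g[l==i],[3,50,97],axis=0).round(1).tolist())
# side wall inner/outer: row profile z ~57, x -40..40
k=(g[...,2]>53)&(g[...,2]<62)&(abs(g[...,0])<40)
y=g[...,1][k];print(np.histogram(y,np.arange(-110,111,4)))
print('tool',Gt())
E
```

```text
4630 [[-25.3 -71.7 224. ]
 [ -9.1 -65.8 228.6]
 [ -4.2  -4.2 274.2]
 [ -1.1  60.2 319.9]
 [  1.4  66.4 326.3]]
[ -4.77422558  -3.18135843 274.45224171] [[-3.000e-04  1.000e+00 -0.000e+00]
 [-2.350e-02  0.000e+00  9.997e-01]
 [-9.997e-01 -3.000e-04 -2.350e-02]]
[301 221  14   9  75] [[-69.4, 35.2, 52.6], [-63.5, 45.6, 60.1], [-53.2, 58.1, 63.4]]
[354 222  13   9  70] [[-68.9, -59.3, 53.5], [-64.5, -46.8, 61.0], [-56.2, -37.8, 62.9]]
(array([ 0,  0,  0, 15, 30, 31, 48, 32, 32,  0,  0,  0,  0,  0,  0,  0,  0,
        0,  0,  0,  0,  0,  0,  0,  0,  0,  0,  0,  0,  0,  0,  0,  0,  0,
        0,  0,  0,  0,  0,  0,  0,  0,  0,  0,  0, 33, 34, 32, 29, 36, 19,
        0,  0,  0,  0]), array([-110, -106, -102,  -98,  -94,  -90,  -86,  -82,  -78,  -74,  -70,
        -66,  -62,  -58,  -54,  -50,  -46,  -42,  -38,  -34,  -30,  -26,
        -22,  -18,  -14,  -10,   -6,   -2,    2,    6,   10,   14,   18,
         22,   26,   30,   34,   38,   42,   46,   50,   54,   58,   62,
         66,   70,   74,   78,   82,   86,   90,   94,   98,  102,  106,
        110]))
tool [  1.49307055  -2.34503564 282.49859145]
```

```bash
python3 -m crank '[[[0,-0.01,0,0],[0,-0.022,0,0],[0,-0.032,-0.01,0],[0,-0.032,-0.035,0],[0,-0.032,-0.06,0]]]'
python3 -m crank '[[[0,0,-0.025,0],[0,0,-0.05,0],[0,0,-0.07,0],[0,0,-0.08,0],[0,0,-0.08,0]]]'
python3 - <<'E'
from h import *
im,d,_=snap('side','d1s');g=G(pts('side',d));im2=im.astype(int)
k=(im2.max(-1)<60)&(abs(g[...,0]-28)<15)&(g[...,2]>85)&(g[...,2]<180)&(abs(g[...,1])<85)
q=g[k];print(len(q),np.percentile(q,[.5,5,50,95,99.5],axis=0).round(1));print('tool',Gt())
a=cv2.resize(im[60:280,220:420],(600,600),interpolation=cv2.INTER_CUBIC);cv2.imwrite('pics/d1z.png',np.clip(a[:,:,::-1].astype(float)*1.6,0,255).astype(np.uint8))
E
```

```text
t: 8.28
tool_pos: [0.5019, -0.1217, 0.2236]
tool_rot: [-2.193, 0.071, 2.186]
contact_force: [-0.1, -0.1, -6.3]
opening: 0.0117
t: 8.7
tool_pos: [0.4988, -0.1197, 0.1395]
tool_rot: [-2.181, 0.066, 2.195]
contact_force: [-0.9, 0.2, -4.8]
opening: 0.0115
3411 [[ 14.4 -71.8  85.5]
 [ 24.4 -66.   89.7]
 [ 28.4  -3.3 132.2]
 [ 31.6  60.5 175.5]
 [ 33.1  66.6 179.5]]
tool [ 34.33173456  -1.09053325 141.8286857 ]
```

View pics/d1z.png

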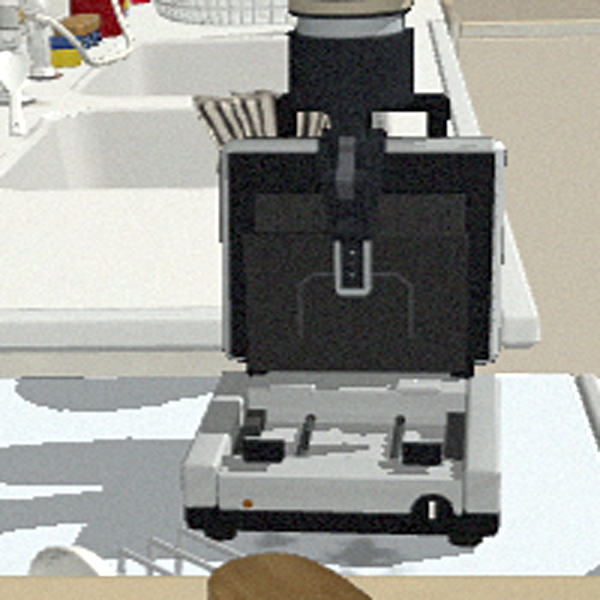

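```bash
python3 -m crank '[[[0.001,0,-0.005,0],[0.0015,0,-0.01,0],[0.0015,0,-0.015,0],[0.0015,0,-0.018,0],[0.0015,0,-0.018,0]]]'
python3 -m crank '[[[0,0,-0.003,0],[0,0,-0.007,0],[0,0,-0.011,0],[0,0,-0.015,0],[0,0,-0.015,0]]]'
python3 - <<'E'
from h import *
im,d,_=snap('side','d2s');g=G(pts('side',d));im2=im.astype(int)
k=(im2.max(-1)<60)&(abs(g[...,0]-28)<15)&(g[...,2]>60)&(g[...,2]<180)&(abs(g[...,1])<85)
q=g[k];print(len(q),np.percentile(q,[.5,5,50,95,99.5],axis=0).round(1));print('tool',Gt())
a=cv2.resize(im[60:280,220:420],(600,600),interpolation=cv2.INTER_CUBIC);cv2.imwrite('pics/d2z.png',np.clip(a[:,:,::-1].astype(float)*1.6,0,255).astype(np.uint8))
E
```

```text
t: 9.17
tool_pos: [0.5022, -0.1196, 0.1246]
tool_rot: [-2.189, 0.067, 2.191]
contact_force: [-0.3, -0.9, -5.2]
opening: 0.012
t: 9.58
tool_pos: [0.5018, -0.1195, 0.109]
tool_rot: [-2.187, 0.067, 2.192]
contact_force: [-0.1, -0.6, -5.3]
opening: 0.0116
3191 [[ 13.8 -69.   60.4]
 [ 23.5 -63.2  64.5]
 [ 28.   -2.  105.6]
 [ 31.4  63.4 147.7]
 [ 37.9  69.6 173.7]]
tool [ 33.66270553   0.74266895 109.4343195 ]
```

View pics/d2z.png

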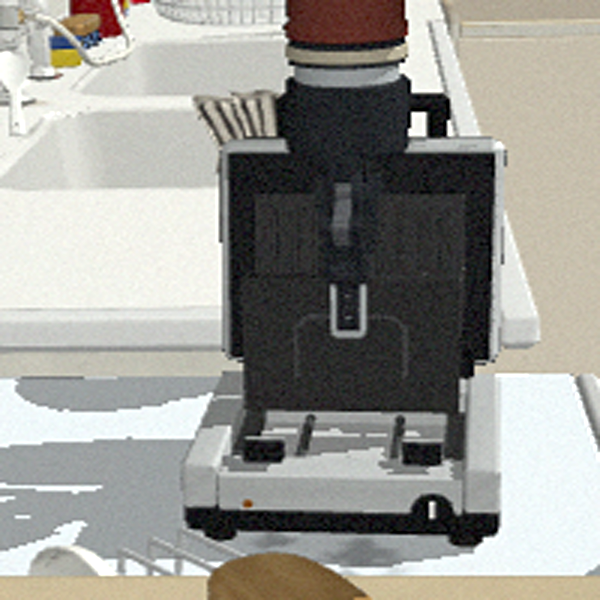

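```bash
python3 -m crank '[[[0,0,-0.002,0],[0,0,-0.004,0],[0,0,-0.005,0],[0,0,-0.005,0]]]'
python3 -m crank '[[[0,0,-0.001,0],[0,0,-0.002,0],[0,0,-0.002,0]]]'
```

```text
t: 9.97
tool_pos: [0.5024, -0.1197, 0.105]
tool_rot: [-2.189, 0.068, 2.19]
contact_force: [-0.6, 0.2, -5.5]
opening: 0.0116
t: 10.22
tool_pos: [0.5025, -0.1197, 0.1031]
tool_rot: [-2.19, 0.068, 2.19]
contact_force: [-0.3, 0.0, -5.3]
opening: 0.0116
```

```bash
python3 -m crank '[[[0,0,-0.001,0],[0,0,-0.002,0],[0,0,-0.002,0]]]'
python3 -m crank '[[[0,0,-0.001,0],[0,0,-0.001,0]]]'
```

```text
t: 10.47
tool_pos: [0.5027, -0.1198, 0.1013]
tool_rot: [-2.19, 0.068, 2.19]
contact_force: [-0.0, -0.8, -5.0]
opening: 0.012
t: 10.63
tool_pos: [0.5027, -0.1198, 0.1012]
tool_rot: [-2.19, 0.068, 2.19]
contact_force: [-3.3, 1.4, 2.6]
opening: 0.0117
```

```bash
python3 -m crank '[[[0,0,0,0],[0,0,0,0],[0,0,0,0],[0,0,0,0]]]' 0.3
python3 -m crank '[[[0,0,0.006,0],[0,0,0.014,0],[0,0,0.022,0],[0,0,0.025,0],[0,0,0.025,0]]]'
python3 - <<'E'
from h import *
im,d,_=snap('side','e1s');g=G(pts('side',d));im2=im.astype(int)
k=(im2.max(-1)<60)&(abs(g[...,0]-28)<25)&(g[...,2]>60)&(g[...,2]<180)&(abs(g[...,1]+45)<22)
q=g[k];print(len(q),np.percentile(q,[.5,5,50,95,99.5],axis=0).round(1));print('tool',Gt())
c=q.mean(0);print(c,np.linalg.svd(q-c,full_matrices=False)[2].round(4))
a=cv2.resize(im[60:280,220:420],(600,600),interpolation=cv2.INTER_CUBIC);cv2.imwrite('pics/e1z.png',np.clip(a[:,:,::-1].astype(float)*1.6,0,255).astype(np.uint8))
E
```

```text
t: 10.97
tool_pos: [0.503, -0.1199, 0.1007]
tool_rot: [-2.191, 0.068, 2.189]
contact_force: [-0.2, 0.5, -0.3]
opening: 0.0255
t: 11.38
tool_pos: [0.5037, -0.1202, 0.1273]
tool_rot: [-2.194, 0.069, 2.187]
contact_force: [0.3, 0.1, 0.1]
opening: 0.0253
954 [[ 23.3 -66.4  60.5]
 [ 25.4 -64.5  64.6]
 [ 28.5 -45.  102.8]
 [ 31.6 -25.8 140. ]
 [ 33.7 -23.8 142.6]]
tool [ 34.08172337   1.9700724  126.437308  ]
[ 28.538388   -45.00907998 102.54838854] [[-0.0057 -0.0105 -0.9999]
 [ 0.0035 -0.9999  0.0105]
 [-1.     -0.0034  0.0057]]
```

View pics/e1z.png

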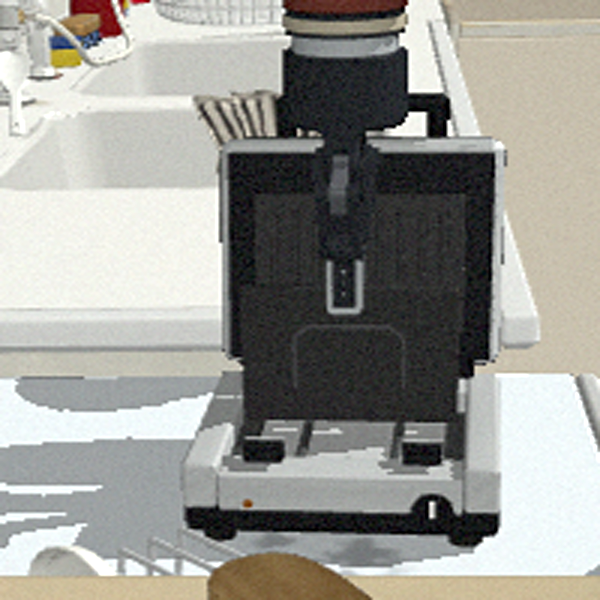

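```bash
python3 -m crank '[[[0,0.003,0,0],[0,0.006,0,0],[0.001,0.009,0,0],[0.001,0.012,0,0],[0.001,0.016,0,0]]]'
python3 -m crank '[[[0,0.002,0,0],[0,0.002,0,0],[0,0.002,0,0]]]'
cat >> h.py <<'E'
def look(tag,yc=-45,zlo=62,zhi=175,x0=-60,x1=70):
    im,d,_=snap('side',tag);g=G(pts('side',d));m=im.astype(int).max(-1)
    k=(m<60)&(g[...,0]>x0)&(g[...,0]<x1)&(g[...,2]>zlo)&(g[...,2]<zhi)&((abs(g[...,1]-yc)<22)|(abs(g[...,1]+yc)<22))
    q=g[k];print(len(q),np.percentile(q,[1,50,99],axis=0).round(1).tolist())
    c=q.mean(0);v=np.linalg.svd(q-c,full_matrices=False)[2];n=v[2]*np.sign(v[2][2]);print('c',c.round(1),'n',n.round(3),'theta',np.degrees(np.arctan2(np.hypot(n[0],n[1]),n[2])).round(1));print('tool',Gt().round(1))
    a=cv2.resize(im[60:280,220:420],(600,600),interpolation=cv2.INTER_CUBIC);cv2.imwrite(f'pics/{tag}z.png',np.clip(a[:,:,::-1].astype(float)*1.6,0,255).astype(np.uint8))
    return g,m
E
python3 -c "
from h import *
look('f1')"
```

```text
t: 11.85
tool_pos: [0.5035, -0.1034, 0.125]
tool_rot: [-2.189, 0.068, 2.19]
contact_force: [0.0, 0.1, -0.0]
opening: 0.0256
t: 12.1
tool_pos: [0.5035, -0.1015, 0.1251]
tool_rot: [-2.19, 0.067, 2.19]
contact_force: [-0.8, 1.3, 0.0]
opening: 0.0251
1757 [[-54.8, -66.1, 62.6], [11.7, -23.4, 104.4], [24.0, 66.2, 140.9]]
c [ 11.6  -0.9 103.5] n [0.983 0.001 0.185] theta 79.3
tool [ 15.7   1.1 125.2]
```

View pics/f1z.png

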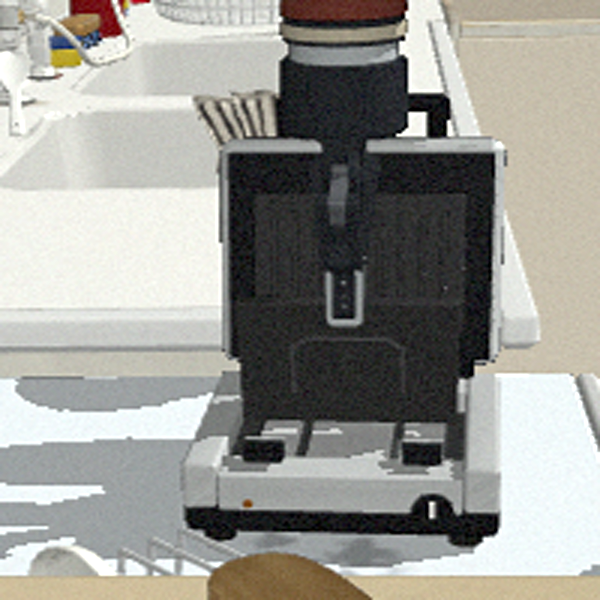

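```bash
python3 -m crank '[[[0,0.001,-0.001,0],[0,0.002,-0.002,0],[0,0.003,-0.003,0],[0,0.004,-0.004,0],[0,0.005,-0.005,0]]]' 0.4
python3 -m crank '[[[0,0.001,-0.001,0],[0,0.002,-0.002,0],[0,0.003,-0.003,0],[0,0.004,-0.004,0],[0,0.005,-0.005,0]]]' 0.5
python3 -c "
from h import *
look('f2')"
```

```text
t: 12.57
tool_pos: [0.5037, -0.0967, 0.1203]
tool_rot: [-2.19, 0.068, 2.19]
contact_force: [1.1, 2.1, -0.1]
opening: 0.0344
t: 12.98
tool_pos: [0.5037, -0.0916, 0.1153]
tool_rot: [-2.19, 0.068, 2.19]
contact_force: [0.8, 2.1, 1.3]
opening: 0.0427
1540 [[-55.2, -66.3, 62.3], [-1.7, -24.2, 101.9], [18.5, 66.1, 135.5]]
c [ -1.1  -1.2 101.1] n [0.922 0.    0.387] theta 67.3
tool [  5.5   0.6 115.1]
```

View pics/f2z.png

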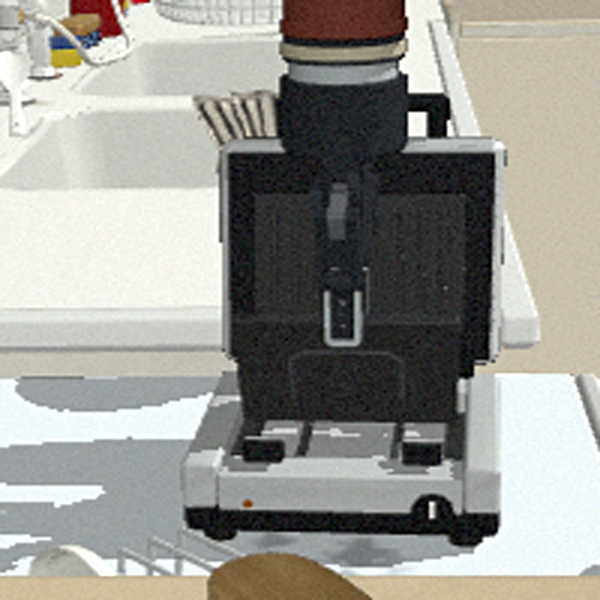

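```bash
python3 -m crank '[[[0,0.001,-0.001,0],[0,0.002,-0.002,0],[0,0.003,-0.003,0],[0,0.004,-0.004,0],[0,0.005,-0.005,0]]]' 0.6
python3 -m crank '[[[0,0.001,-0.001,0],[0,0.002,-0.002,0],[0,0.003,-0.003,0],[0,0.004,-0.004,0],[0,0.005,-0.005,0]]]' 0.7
python3 -c "
from h import *
look('f3')"
```

```text
t: 13.45
tool_pos: [0.5038, -0.0865, 0.1105]
tool_rot: [-2.19, 0.067, 2.189]
contact_force: [0.2, 2.2, 2.3]
opening: 0.0512
t: 13.87
tool_pos: [0.5037, -0.0815, 0.1053]
tool_rot: [-2.19, 0.067, 2.189]
contact_force: [0.9, 2.4, 1.8]
opening: 0.0602
1208 [[-55.3, -66.7, 62.3], [-17.4, -23.4, 98.0], [11.6, 65.9, 125.6]]
c [-15.6  -0.6  96.9] n [0.815 0.007 0.579] theta 54.6
tool [ -4.6  -0.  105.2]
```

```bash
python3 -m crank '[[[0,0.001,-0.001,0],[0,0.002,-0.002,0],[0,0.003,-0.003,0],[0,0.004,-0.004,0],[0,0.005,-0.005,0]]]' 0.8
python3 -m crank '[[[0,0.001,-0.001,0],[0,0.002,-0.002,0],[0,0.003,-0.003,0],[0,0.004,-0.004,0],[0,0.005,-0.005,0]]]'
python3 -c "
from h import *
look('f4')"
```

```text
t: 14.33
tool_pos: [0.5035, -0.0767, 0.1001]
tool_rot: [-2.19, 0.068, 2.19]
contact_force: [0.0, 1.1, -0.5]
opening: 0.0684
t: 14.75
tool_pos: [0.5035, -0.0717, 0.0951]
tool_rot: [-2.19, 0.068, 2.19]
contact_force: [0.9, 1.1, -1.3]
opening: 0.0682
858 [[-57.2, -67.0, 62.2], [-33.4, -23.6, 93.5], [3.9, 66.1, 113.9]]
c [-29.5  -0.7  91.6] n [ 0.701 -0.002  0.714] theta 44.5
tool [-14.4  -0.9  94.9]
```

View pics/f4z.png

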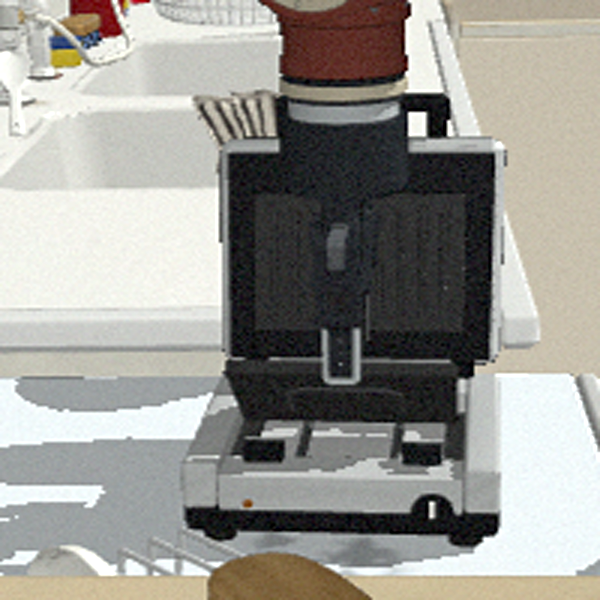

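```bash
python3 -m crank '[[[0,-0.002,-0.001,0],[0,-0.004,-0.002,0],[0,-0.006,-0.003,0],[0,-0.007,-0.003,0]]]'
python3 -c "
from h import *
look('f5')"
```

```text
t: 15.13
tool_pos: [0.5033, -0.0785, 0.0921]
tool_rot: [-2.188, 0.067, 2.19]
contact_force: [-0.5, 4.7, 1.5]
opening: 0.0684
792 [[-59.3, -66.9, 62.2], [-29.2, -24.1, 92.3], [10.2, 66.0, 110.9]]
c [-24.3  -1.6  90.5] n [ 0.661 -0.003  0.75 ] theta 41.4
tool [-7.1 -0.6 92.2]
```

```bash
python3 -m crank '[[[0,-0.002,-0.001,0],[0,-0.004,-0.001,0],[0,-0.006,-0.002,0],[0,-0.008,-0.002,0],[0,-0.008,-0.002,0]]]'
python3 -c "
from h import *
look('f6')"
```

```text
t: 15.6
tool_pos: [0.5031, -0.0857, 0.0902]
tool_rot: [-2.186, 0.065, 2.19]
contact_force: [-1.4, 8.1, 2.9]
opening: 0.0686
728 [[-56.8, -66.8, 62.5], [-22.2, -23.5, 91.5], [18.0, 66.1, 109.3]]
c [-16.9  -0.8  89.4] n [0.631 0.001 0.776] theta 39.1
tool [-0.2 -0.3 90.2]
```

View pics/f6z.png

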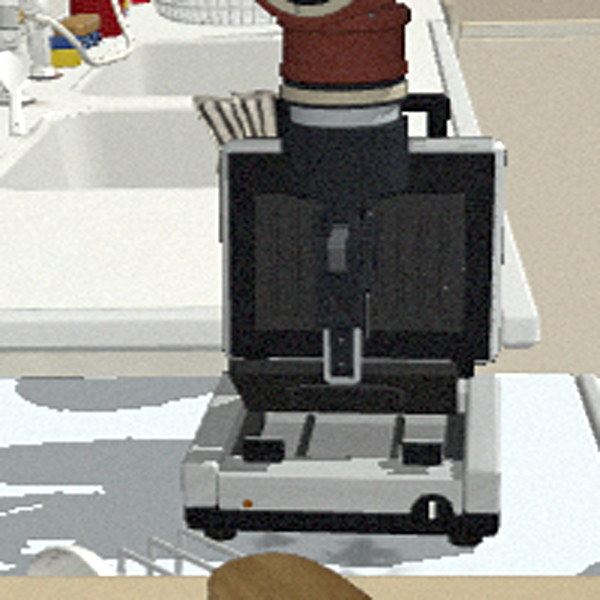

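```bash
python3 -m crank '[[[0,-0.002,-0.001,0],[0,-0.003,-0.002,0],[0,-0.005,-0.003,0],[0,-0.006,-0.003,0],[0,-0.006,-0.003,0]]]'
python3 -c "
from h import *
look('f7')"
```

```text
t: 16.07
tool_pos: [0.5032, -0.0858, 0.0886]
tool_rot: [-2.178, 0.05, 2.185]
contact_force: [-5.7, 29.0, 15.1]
opening: 0.0682
724 [[-58.5, -66.8, 62.3], [-23.8, -24.5, 92.1], [17.3, 66.0, 108.7]]
c [-18.   -1.6  89.3] n [ 0.622 -0.003  0.783] theta 38.5
tool [-0.1 -0.2 88.6]
```

```bash
python3 -m crank '[[[0,0.003,0.002,0],[0,0.005,0.003,0],[0,0.005,0.003,0]]]'
python3 -c "
from h import *
g,m=look('f8',zlo=68,x0=-45)
# extent along plate on |y|~45, bin z -> x
for yc in(-55,-30,30,55):
    for z in range(46,112,6):
        k=(abs(g[...,1]-yc)<8)&(abs(g[...,2]-z)<3)&(m<60)&(g[...,0]>-45)&(g[...,0]<60)
        if k.sum()>2: print(yc,z,np.median(g[...,0][k]).round(1),k.sum(),end=' | ')
    print()
"
```

```text
t: 16.37
tool_pos: [0.5032, -0.086, 0.0905]
tool_rot: [-2.187, 0.063, 2.19]
contact_force: [-2.4, 8.9, 3.3]
opening: 0.0687
637 [[-35.3, -66.8, 69.8], [-24.9, -23.6, 95.4], [9.7, 65.9, 109.5]]
c [-19.3  -1.3  93.3] n [ 0.675 -0.     0.738] theta 42.5
tool [ 0.  -0.2 90.4]
-55 46 38.9 11 | -55 52 32.2 15 | -55 58 22.9 10 | -55 64 16.4 15 | -55 70 6.8 12 | -55 76 -0.0 13 | -55 82 -7.9 11 | -55 88 -15.4 11 | -55 94 -22.6 12 | -55 100 -30.6 17 | -55 106 -31.3 33 | 
-30 46 42.4 8 | -30 52 32.7 15 | -30 58 24.7 9 | -30 64 15.5 15 | -30 70 6.6 9 | -30 76 -0.8 13 | -30 82 -9.5 12 | -30 88 -16.9 18 | -30 94 -23.1 9 | -30 100 -29.8 18 | -30 106 -30.8 31 | 
30 46 39.5 7 | 30 52 32.4 9 | 30 58 23.7 12 | 30 64 16.2 11 | 30 70 7.7 16 | 30 76 -0.4 10 | 30 82 -8.4 13 | 30 88 -15.4 13 | 30 94 -23.0 17 | 30 100 -31.9 15 | 30 106 -30.3 33 | 
55 46 40.0 10 | 55 52 31.9 14 | 55 58 24.1 10 | 55 64 16.7 12 | 55 70 8.3 13 | 55 76 2.1 9 | 55 82 -7.8 16 | 55 88 -13.7 11 | 55 94 -24.0 14 | 55 100 -30.9 15 | 55 106 -31.0 37 |
```

```bash
python3 -c "
from h import *
s=np.load('f8.npz');im=s['im'].astype(int);g=G(pts('side',s['d']));m=im.max(-1)
k=(abs(g[...,1])<14)&(g[...,2]>70)&(g[...,2]<150)&(g[...,0]>-70)&(g[...,0]<-36)
for z in range(72,140,4):
    kk=k&(abs(g[...,2]-z)<2)
    if kk.sum(): print(z,kk.sum(),g[kk].mean(0).round(1),g[...,0][kk].min().round(1))
"
```

```text
96 6 [-38.6   0.6  97.6] -39.6
100 17 [-39.1   1.   99.9] -42.6
104 16 [-40.5   0.  103.5] -44.6
108 25 [-44.1  -0.5 107.8] -49.5
112 24 [-44.2   0.4 111.6] -48.5
116 24 [-44.8   0.2 115.8] -48.7
120 27 [-44.9  -0.4 119.8] -51.0
124 27 [-44.7  -0.7 123.9] -49.0
128 30 [-42.9   0.3 128. ] -49.0
132 23 [-43.3  -1.4 132.3] -48.1
136 18 [-4.580e+01  1.000e-01  1.357e+02] -50.4
```

View pics/f8z.png

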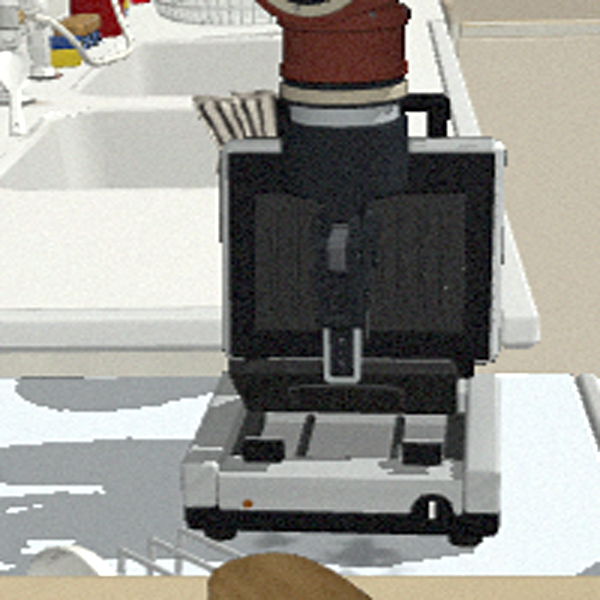

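```bash
python3 -m crank '[[[0,0,-0.003,0],[0,0,-0.006,0],[0,0,-0.009,0],[0,0,-0.012,0],[0,0,-0.013,0]]]' 0.9
cat >> h.py <<'E'
def prof(tag):
    im,d,_=snap('side',tag);g=G(pts('side',d));m=im.astype(int).max(-1)
    for yc,w in((-45,20),(45,20)):
        r=[]
        k=(abs(g[...,1]-yc)<w)&(m<60)&(g[...,0]>-44)&(g[...,0]<40)&(g[...,2]>43)&(g[...,2]<120)
        # underside vs. top: bins in x
        for x in range(-44,40,12):
            kk=k&(abs(g[...,0]-x)<6)
            if kk.sum()>3:r.append((x,g[...,2][kk].mean().round(1),g[...,2][kk].max().round(1)))
        print(yc,r)
    k=(abs(g[...,1])<12)&(g[...,2]>50)&(g[...,2]<110)&(g[...,0]>-62)&(g[...,0]<-34)
    q=g[k]; print('finger low',np.sort(q[:,2])[:6].round(1) if len(q) else None); print('tool',Gt().round(1))
    a=cv2.resize(im[60:280,220:420],(600,600),interpolation=cv2.INTER_CUBIC);cv2.imwrite(f'pics/{tag}z.png',np.clip(a[:,:,::-1].astype(float)*1.6,0,255).astype(np.uint8))
E
python3 -c "
from h import *
prof('h1')"
```

```text
t: 16.83
tool_pos: [0.504, -0.0837, 0.0776]
tool_rot: [-2.184, 0.058, 2.184]
contact_force: [-0.8, 20.2, 8.5]
opening: 0.0769
-45 [(-44, np.float64(92.4), np.float64(98.4)), (-32, np.float64(90.7), np.float64(97.8)), (-20, np.float64(78.4), np.float64(94.4)), (-8, np.float64(69.3), np.float64(75.1)), (4, np.float64(63.2), np.float64(68.4)), (16, np.float64(58.9), np.float64(61.7)), (28, np.float64(52.3), np.float64(54.8))]
45 [(-44, np.float64(92.8), np.float64(99.6)), (-32, np.float64(92.1), np.float64(98.1)), (-20, np.float64(76.6), np.float64(79.2)), (-8, np.float64(70.6), np.float64(74.7)), (4, np.float64(62.3), np.float64(67.7)), (16, np.float64(56.4), np.float64(61.6)), (28, np.float64(50.9), np.float64(55.0))]
finger low [50.1 50.1 50.3 50.3 50.4 50.5]
tool [-2.3  0.4 77.5]
```

View pics/h1z.png

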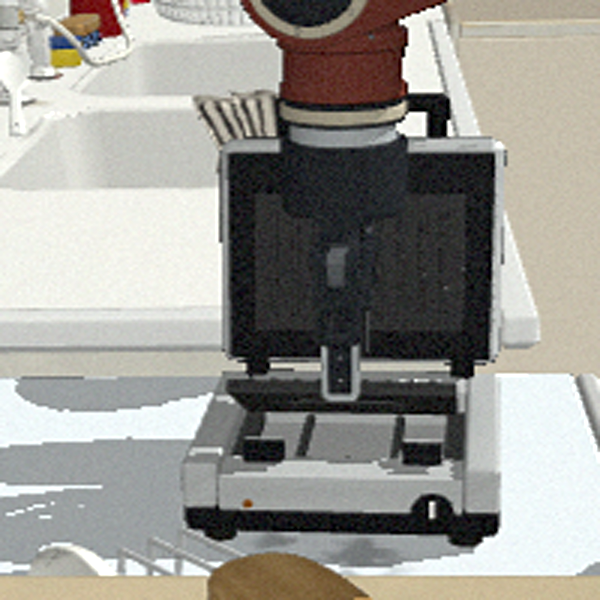

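```bash
python3 -m crank '[[[0,0.001,-0.002,0],[0,0.001,-0.005,0],[0,0.001,-0.008,0],[0,0.002,-0.011,0],[0,0.002,-0.013,0]]]' 1
python3 -c "
from h import *
prof('h2')"
```

```text
t: 17.3
tool_pos: [0.5033, -0.0863, 0.0636]
tool_rot: [-2.189, 0.069, 2.191]
contact_force: [0.2, -0.6, 0.7]
opening: 0.0854
-45 [(-44, np.float64(70.5), np.float64(71.0)), (-32, np.float64(69.8), np.float64(72.6)), (-20, np.float64(67.4), np.float64(69.4)), (-8, np.float64(64.3), np.float64(67.3)), (4, np.float64(62.2), np.float64(65.4)), (16, np.float64(59.5), np.float64(63.0)), (28, np.float64(57.4), np.float64(60.2))]
45 [(-44, np.float64(70.7), np.float64(71.3)), (-32, np.float64(68.9), np.float64(72.8)), (-20, np.float64(67.7), np.float64(70.3)), (-8, np.float64(64.9), np.float64(67.6)), (4, np.float64(62.3), np.float64(64.9)), (16, np.float64(59.8), np.float64(62.5)), (28, np.float64(57.0), np.float64(60.6))]
finger low [50.1 50.1 50.2 50.2 50.2 50.4]
tool [ 0.3 -0.3 63.3]
```

View pics/h2z.png

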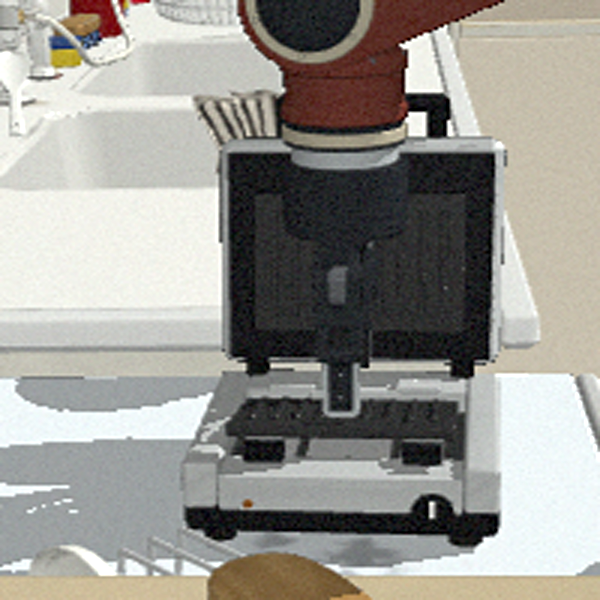

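```bash
python3 -m crank '[[[0,0,0.008,0],[0,0,0.018,0],[0,0,0.03,0],[0,0,0.042,0],[0,0,0.05,0]]]'
python3 -m crank '[[[0.012,0.008,0,0],[0.024,0.016,0,0],[0.036,0.024,0,0],[0.048,0.032,0,0],[0.048,0.032,0,0]]]' 0 40
python3 -m crank '[[[0,0,0,0],[0,0,0,0],[0,0,0,0]]]'
python3 -c "
from h import *
prof('i1'); snap('top','i1t')"
```

```text
t: 17.77
tool_pos: [0.5049, -0.0862, 0.1174]
tool_rot: [-2.195, 0.069, 2.186]
contact_force: [0.2, 0.2, 0.5]
opening: 0.0854
t: 18.18
tool_pos: [0.5536, -0.053, 0.1159]
tool_rot: [-2.194, 0.066, 2.188]
contact_force: [-0.0, 0.2, 0.7]
opening: 0.0258
t: 18.43
tool_pos: [0.5511, -0.0541, 0.1145]
tool_rot: [-2.19, 0.069, 2.19]
contact_force: [0.1, -1.1, 0.9]
opening: 0.0001
-45 [(-44, np.float64(70.5), np.float64(71.6)), (-32, np.float64(69.1), np.float64(72.6)), (-20, np.float64(66.3), np.float64(69.9)), (-8, np.float64(64.8), np.float64(68.0)), (4, np.float64(62.1), np.float64(65.4)), (16, np.float64(60.0), np.float64(63.0)), (28, np.float64(57.0), np.float64(60.4))]
45 [(-44, np.float64(74.9), np.float64(118.7)), (-32, np.float64(69.6), np.float64(71.8)), (-20, np.float64(67.4), np.float64(70.5)), (-8, np.float64(65.1), np.float64(67.3)), (4, np.float64(62.2), np.float64(64.8)), (16, np.float64(60.1), np.float64(63.0)), (28, np.float64(57.0), np.float64(60.3))]
finger low [50.  50.  50.1 50.1 50.1 50.3]
tool [-34.7  45.6 114.5]
```

View pics/i1z.png

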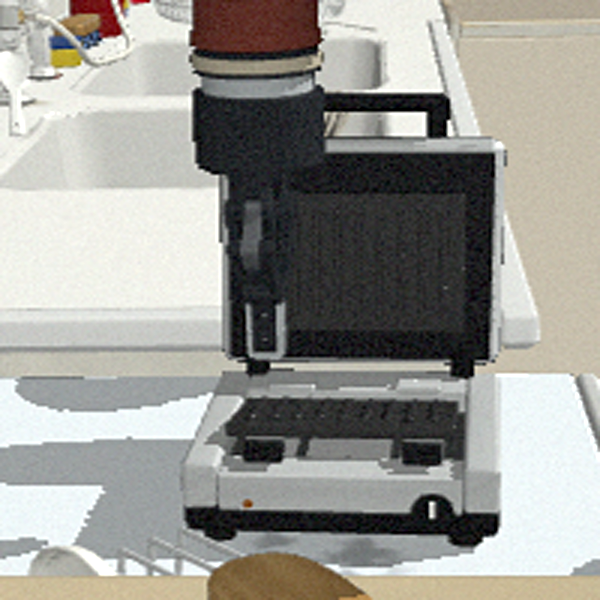

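```bash
python3 -m crank '[[[0,0,-0.01,0],[0,0,-0.02,0],[0,0,-0.03,0],[0,0,-0.036,0],[0,0,-0.036,0]]]'
python3 -m crank '[[[0,0,-0.002,0],[0,0,-0.005,0],[0,0,-0.007,0],[0,0,-0.008,0],[0,0,-0.008,0]]]'
python3 -m crank '[[[0,0,-0.002,0],[0,0,-0.004,0],[0,0,-0.004,0]]]'
```

```text
t: 18.95
tool_pos: [0.5496, -0.0534, 0.0753]
tool_rot: [-2.184, 0.067, 2.195]
contact_force: [-0.7, 0.2, -0.9]
opening: -0.0001
t: 19.37
tool_pos: [0.5522, -0.0538, 0.0715]
tool_rot: [-2.191, 0.068, 2.189]
contact_force: [-1.2, 0.2, 4.7]
opening: 0.0001
t: 19.62
tool_pos: [0.5533, -0.054, 0.0692]
tool_rot: [-2.194, 0.068, 2.186]
contact_force: [0.3, 1.3, 4.6]
opening: -0.0002
```

```bash
python3 -m crank '[[[0,0,-0.002,0],[0,0,-0.004,0],[0,0,-0.004,0]]]'
python3 -m crank '[[[0,0,-0.002,0],[0,0,-0.004,0],[0,0,-0.004,0]]]'
python3 -c "
from h import *
prof('j1')"
```

```text
t: 19.87
tool_pos: [0.5537, -0.0535, 0.0658]
tool_rot: [-2.194, 0.067, 2.185]
contact_force: [-2.8, 3.5, 13.0]
opening: -0.0004
t: 20.12
tool_pos: [0.553, -0.0538, 0.0594]
tool_rot: [-2.194, 0.068, 2.186]
contact_force: [2.1, 1.2, 3.6]
opening: -0.0002
-45 [(-44, np.float64(58.9), np.float64(61.4)), (-32, np.float64(58.7), np.float64(61.6)), (-20, np.float64(58.6), np.float64(61.6)), (-8, np.float64(58.1), np.float64(60.6)), (4, np.float64(57.5), np.float64(61.2)), (16, np.float64(56.8), np.float64(59.9)), (28, np.float64(56.1), np.float64(59.2))]
45 [(-44, np.float64(69.0), np.float64(109.3)), (-32, np.float64(67.7), np.float64(113.1)), (-20, np.float64(66.7), np.float64(111.5)), (-8, np.float64(62.6), np.float64(111.6)), (4, np.float64(55.9), np.float64(58.2)), (16, np.float64(56.1), np.float64(59.0)), (28, np.float64(54.9), np.float64(58.0))]
finger low [50.  50.  50.1 50.2 50.2 50.4]
tool [-35.2  47.5  59.4]
```

View pics/j1z.png

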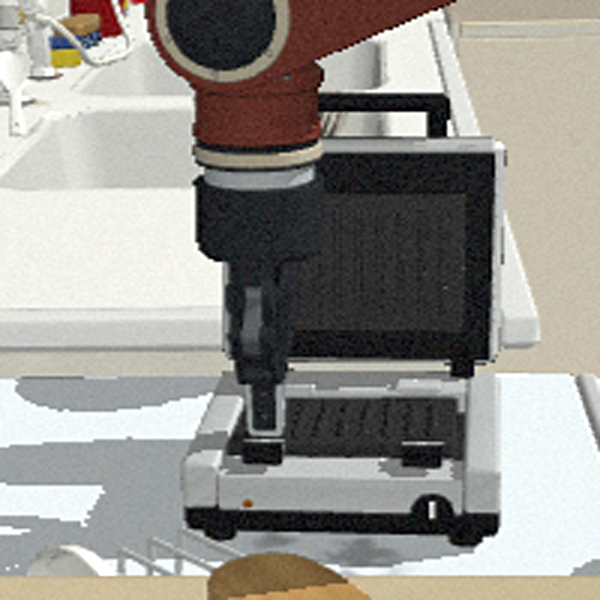

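```bash
python3 -m crank '[[[0,0,-0.002,0],[0,0,-0.003,0],[0,0,-0.003,0]]]'
python3 -m crank '[[[0,0,-0.001,0],[0,0,-0.003,0],[0,0,-0.003,0]]]'
```

```text
t: 20.42
tool_pos: [0.5521, -0.0539, 0.0554]
tool_rot: [-2.191, 0.068, 2.189]
contact_force: [4.0, 1.4, 2.5]
opening: -0.0
t: 20.67
tool_pos: [0.5521, -0.0539, 0.0547]
tool_rot: [-2.189, 0.068, 2.191]
contact_force: [-4.8, 2.6, 17.3]
opening: 0.0001
```

```bash
python3 -m crank '[[[0,0,0.01,0],[0,0,0.025,0],[0,0,0.035,0],[0,0,0.035,0]]]'
python3 -m crank '[[[-0.025,0.002,0,0],[-0.05,0.003,0,0],[-0.075,0.005,0,0],[-0.092,0.006,0,0],[-0.092,0.006,0,0]]]'
python3 -c "
from h import *
prof('k1')"
```

```text
t: 21.0
tool_pos: [0.5524, -0.0542, 0.089]
tool_rot: [-2.193, 0.069, 2.188]
contact_force: [1.1, -0.1, -0.2]
opening: 0.0002
t: 21.42
tool_pos: [0.4559, -0.0472, 0.0851]
tool_rot: [-2.184, 0.067, 2.195]
contact_force: [0.7, -0.3, 0.5]
opening: 0.0003
-45 [(-44, np.float64(85.2), np.float64(118.3)), (-32, np.float64(54.8), np.float64(103.9)), (-20, np.float64(53.2), np.float64(56.0)), (-8, np.float64(53.2), np.float64(57.0)), (4, np.float64(53.3), np.float64(57.0)), (16, np.float64(53.4), np.float64(56.4)), (28, np.float64(53.0), np.float64(56.3))]
45 [(-44, np.float64(52.1), np.float64(53.2)), (-32, np.float64(53.6), np.float64(56.8)), (-20, np.float64(53.3), np.float64(56.1)), (-8, np.float64(53.2), np.float64(56.5)), (4, np.float64(53.2), np.float64(56.0)), (16, np.float64(53.3), np.float64(56.7)), (28, np.float64(52.8), np.float64(55.9))]
finger low [50.  50.1 50.1 50.1 50.2 50.2]
tool [-35.4 -47.8  86. ]
```

View pics/k1z.png

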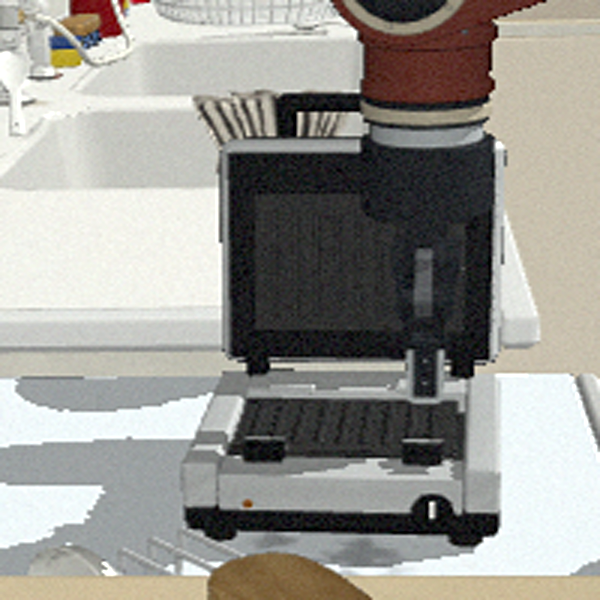

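```bash
python3 -m crank '[[[0,0,-0.008,0],[0,0,-0.016,0],[0,0,-0.022,0],[0,0,-0.026,0],[0,0,-0.026,0]]]'
python3 -m crank '[[[0,0,-0.002,0],[0,0,-0.005,0],[0,0,-0.006,0],[0,0,-0.007,0],[0,0,-0.007,0]]]'
```

```text
t: 21.88
tool_pos: [0.4589, -0.0475, 0.0595]
tool_rot: [-2.186, 0.067, 2.193]
contact_force: [-0.1, -0.6, -0.3]
opening: 0.0
t: 22.3
tool_pos: [0.4598, -0.0478, 0.055]
tool_rot: [-2.19, 0.068, 2.19]
contact_force: [-2.0, 1.3, 3.7]
opening: -0.0004
```

```bash
python3 -m crank '[[[0,0,-0.001,0],[0,0,-0.003,0],[0,0,-0.003,0]]]'
python3 -m crank '[[[0,0,-0.001,0],[0,0,-0.002,0],[0,0,-0.002,0]]]'
```

```text
t: 22.55
tool_pos: [0.46, -0.0479, 0.0547]
tool_rot: [-2.188, 0.068, 2.192]
contact_force: [-11.2, 3.5, 22.8]
opening: -0.0002
t: 22.8
tool_pos: [0.4601, -0.048, 0.0544]
tool_rot: [-2.187, 0.067, 2.193]
contact_force: [-18.1, 3.9, 33.2]
opening: -0.0001
```

```bash
python3 -m crank '[[[0,0,0.01,0],[0,0,0.03,0],[0,0,0.06,0],[0,0,0.095,0],[0,0,0.13,0]]]'
python3 -m crank '[[[0,0.03,0.01,0],[0,0.065,0.02,0],[0,0.1,0.03,0],[0,0.13,0.03,0],[0,0.15,0.03,0]]]'
python3 -m crank '[[[-0.02,0.03,0,0],[-0.04,0.06,0,0],[-0.06,0.09,0,0],[-0.07,0.11,0,0],[-0.07,0.11,0,0]]]'
python3 - <<'E'
from h import *
a,d,P=snap('top','z1');s,ds,S=snap('side','z1s')
cv2.imwrite('pics/z1a.png',cv2.resize(np.clip(a[180:330,330:480].astype(float)*1.6,0,255).astype(np.uint8)[:,:,::-1],(600,600),interpolation=cv2.INTER_CUBIC))
cv2.imwrite('pics/z1b.png',cv2.resize(np.clip(s[190:265,275:400].astype(float)*2,0,255).astype(np.uint8)[:,:,::-1],(800,480),interpolation=cv2.INTER_CUBIC))
g=G(P);g0=G(pts('top',np.load('top0.npz')['d']));m=a.astype(int).max(-1)
for x in(-46,-41,-30,-15,0,15,30,41,46):
    r=[]
    for y in(-60,-45,-30,0,30,45,60):
        k=(abs(g[...,0]-x)<3)&(abs(g[...,1]-y)<6);r.append(np.nanmedian(g[...,2][k]).round(1))
    print(x,r)
def catch(gg,im):
    k=(abs(abs(gg[...,1])-48)<10)&(gg[...,0]>-75)&(gg[...,0]<-40)
    for sgn in(1,-1):
        r=[]
        for x in range(-72,-40,3):
            kk=k&(gg[...,1]*sgn>0)&(abs(gg[...,0]-x)<1.5)
            r.append((x,np.nanmedian(gg[...,2][kk]).round(1)))
        print(sgn,r)
catch(g0,0);catch(g,0)
E
```

```text
t: 23.22
tool_pos: [0.459, -0.0476, 0.1801]
tool_rot: [-2.189, 0.068, 2.191]
contact_force: [1.1, 0.3, -0.6]
opening: -0.0002
t: 23.63
tool_pos: [0.46, 0.1046, 0.2106]
tool_rot: [-2.194, 0.065, 2.187]
contact_force: [0.7, 0.1, -0.4]
opening: 0.0003
t: 24.05
tool_pos: [0.3878, 0.215, 0.2093]
tool_rot: [-2.192, 0.061, 2.192]
contact_force: [-0.3, 0.7, 0.3]
opening: 0.0
-46 [np.float64(52.9), np.float64(55.1), np.float64(51.1), np.float64(51.2), np.float64(51.1), np.float64(56.1), np.float64(51.1)]
-41 [np.float64(52.1), np.float64(51.7), np.float64(51.2), np.float64(51.3), np.float64(50.8), np.float64(52.3), np.float64(51.9)]
-30 [np.float64(51.4), np.float64(52.5), np.float64(51.5), np.float64(51.1), np.float64(51.5), np.float64(52.1), np.float64(51.6)]
-15 [np.float64(51.4), np.float64(53.0), np.float64(51.3), np.float64(53.1), np.float64(52.2), np.float64(53.2), np.float64(52.8)]
0 [np.float64(51.9), np.float64(53.0), np.float64(53.0), np.float64(52.9), np.float64(53.0), np.float64(53.4), np.float64(51.9)]
15 [np.float64(52.8), np.float64(51.6), np.float64(52.1), np.float64(52.4), n
[... 856 characters left out ...]
np.float64(61.6)), (-54, np.float64(61.7)), (-51, np.float64(60.3)), (-48, np.float64(59.6)), (-45, np.float64(56.2)), (-42, np.float64(31.8))]
1 [(-72, np.float64(56.6)), (-69, np.float64(58.5)), (-66, np.float64(58.0)), (-63, np.float64(62.3)), (-60, np.float64(62.4)), (-57, np.float64(62.4)), (-54, np.float64(61.9)), (-51, np.float64(60.6)), (-48, np.float64(61.5)), (-45, np.float64(54.1)), (-42, np.float64(51.8))]
-1 [(-72, np.float64(58.4)), (-69, np.float64(58.3)), (-66, np.float64(57.1)), (-63, np.float64(61.8)), (-60, np.float64(62.7)), (-57, np.float64(61.6)), (-54, np.float64(61.5)), (-51, np.float64(59.9)), (-48, np.float64(59.0)), (-45, np.float64(53.9)), (-42, np.float64(51.6))]
```

View pics/z1a.png

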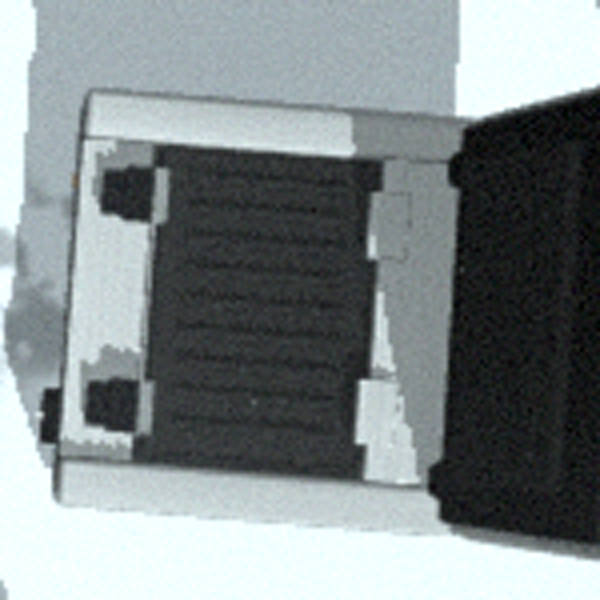

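View pics/z1b.png

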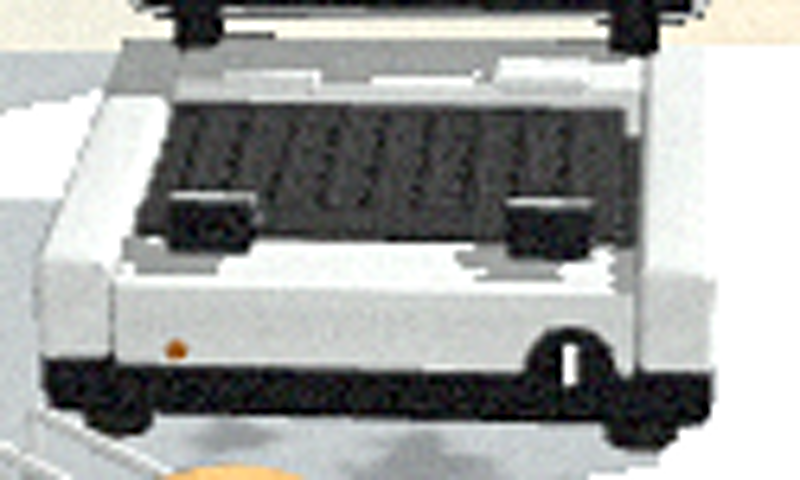

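View pics/z1.png

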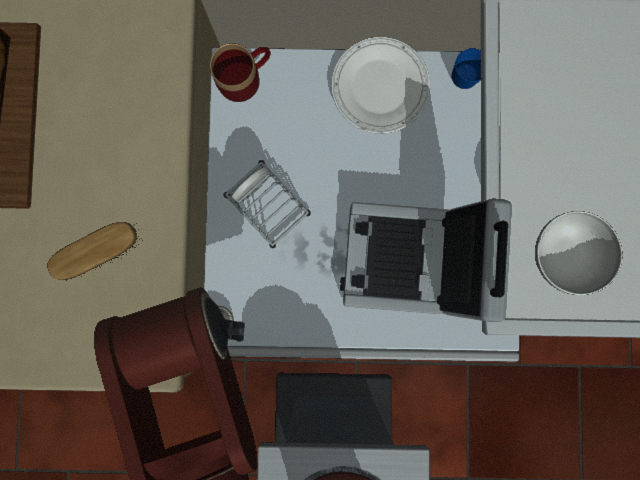

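```bash
python3 -c "
from station import finish_job,get_obs
print(get_obs()['contact_force'].round(1));finish_job()"
```

```text
[ 0.4 -0.  -0.6]
the job is handed in; nothing more can be done
```

The plate is back in the bottom of the grill, ribs up, with its rear edge under both hooks and both spring catches over its front edge. The job is handed in, at about 24 s of the 70 s allowed.

**How it went:** I gripped the plate by its top edge, lifted it from the rack and turned it so its ribs faced the lid. I stood it on the pocket ledges and leaned it onto the front finger. Then I pushed the lower edge under the hooks, let the front edge down, and pressed each front corner with the closed fingers.

**Last checks:**
- **Flatness:** depth readings across the plate were 51–53 mm above the worktop everywhere, with no slope.
- **Catches:** both catches have the same outline as when empty, now over the plate's edge. The left took about 13 N before it gave. The right had apparently gone in with it, since that side was already flat.
- **Firmness:** pressing the corners down hard, about 17 N on the left and 38 N in all on the right, moved the plate less than 1 mm.
- **Surroundings:** the jar lid is still in its place in the rack. The timer was partly hidden by the arm in the last picture, but nothing came near it. The arm is touching nothing.

**What did not go cleanly:**
- **Short drop:** near the end of the lowering, at a tilt of about 20–25°, the front edge slipped off the finger and fell the last 15 mm or so onto the catches.
- **Jam:** while sliding under the hooks, the plate's edge jammed briefly against the rear wall, reaching about 33 N in all at the wrist before I backed off.

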